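Load the draining baskets into the shaker dishes and start the rinse

ROBOT

A 6-joint arm with a two-finger parallel gripper is mounted at the origin on a cart in front of the work surface, level with it; the furniture and walls round the work are solid. World frame = base frame: x ahead of the robot, y to its left, z up, the work surface at z = 0. Lengths are in m, angles in degrees, forces in N, time in s.
With the tool pointing down it reaches from about 0.35 to 0.725 m from the base axis. Payload 4.3 kg.
Tool frame: the origin (TCP) lies at the very end of the fingers, on their centre line; the grasp point (between the pads) lies 19 mm behind it; y points along the fingers, x is the direction in which the jaws open and shut, and the axes are right-handed (so a half turn about y gives the same grasp; the last joint's range is limited). The gripper opens to 85 mm and grips with 20 to 120 N. Pads are 22 mm wide; open, the fingers measure 114 mm over their backs; the gripper's body (76 mm by 85 mm) begins 54 mm behind the grasp point. The pads swing forward as they close: fully open they stand 13 mm farther back than shut.
Start: joints at [-71.064, 21.618, 4.641, 73.018, 0, 83.68], TCP at [0.245, -0.52, 0.201] pointing down, gripper open.
Joint ranges: [-156.06, 156.06], [-48.1, 94.91], [-58.44, 69.94], [-101.28, 121.22], [-78.64, 73.56], [-180, 180]. Speed limits (degrees/s): [147.25, 147.25, 180, 180, 180, 180].

INTERFACE

Orientations are given as [roll, pitch, yaw] about the fixed x, y, z axes, in that order (R = Rz(yaw) Ry(pitch) Rx(roll)).
In Python, from workcell import env gives the robot as it stands.
- The arm moves only by the shell command python3 -m creep 'ROWS' [OPENING] [FORCE]. ROWS is JSON, a list of rows, each a list of 4 numbers: the shift along the tool's x, y, z in m, then the turn about the tool's y in rad. In form: [[x, y, z, yaw], ...]. A call has 1 to 8 rows; each row is the pose to reach, as a shift and turn from the pose measured when the call began, along the tool's axes at that moment; what a row does not reach only later rows make up. A row lasts 1/12 s, in which the tool goes at most 41.7 mm and 7.16 degrees, less where a joint would pass 70% of its speed; a pose out of reach is approached as far as the arm can. A call with a gripper value outside its range is refused whole. OPENING is the finger opening in m, from 0 to 0.0854, set as the call begins (- or left out, the last holds). The fingers move at their own pace and stop on an object; FORCE is the grip in N (left out, the last holds). Time passes only in rows, so rows that repeat a pose let the fingers close. It gives the time, the measured TCP pose, the force and the opening at its end, in the units of the state.
- env.get_obs(): the state, without advancing time (a new reading comes with each control period).
- env.read_camera(name): name is "scene" or "top" or "wrist"; returns (picture, depth): 400x640x3 uint8, red, green, blue; 400x640 float32, m along the optical axis (not along the pixel's ray), 0 where there is no reading.
- env.camera_params(name): a dict with "fx", "fy", "cx", "cy" (pixels), "position" and "rotation" of the camera in the world; the wrist camera has in their place "hand_eye" (4x4, takes a point from camera to tool coordinates, whose origin is the TCP and whose axes are the tool frame's). Camera axes: x right, y up, looking along -z (the intrinsics and any distortion apply to the point x, -y, -z); pixel columns grow to the right and rows downward; lengths in m; the calibration is good to about 2 mm. The wrist camera is an equidistant fisheye: a pixel r from the principal point sees the ray r / f radians off the axis. A picture is of the moment at which its call begins: read the wrist's pose just before it. camera_params takes no time and is no camera call.
- env.job_done(): hands the job in, once; it reports no verdict.
The state is a dict: "time": time; "q": joint angles; "dq": joint speeds; "joint_torque": joint torques, N m; "tool_pos": TCP position; "orientation": TCP orientation; "contact_force": force on the tool from outside, world axes, zero at the start; "torque": the same for the moment, N m; "gripper_width": finger opening in m.
Only numpy, scipy, OpenCV 4.12 (cv2) and the standard library are available. Lean on these libraries where they do the work, as an engineer would, in place of code of your own. Each camera call takes 0.05 s, during which the arm holds its last target.

TASK

Load the little shaker for a rinse: lift every coverslip basket hanging on the drain stand up and off its peg and stand it upright on the bottom of one of the white dishes on the shaker mat, one basket to a dish, keeping the dishes upright on the mat. When all the baskets are in, turn the speed dial (the one farther from the robot) clockwise to its fifth mark after the zero mark, and then, last of all, start the rinse by turning the timer dial (the nearer one) clockwise to its third mark after zero. Do not drop a basket on the bench or knock over the bottle and vial standing nearby.

Things in the scene. Friction and masses are not known exactly. Their poses are not given: they have to be found in the camera images.
- basket_0: Coverslip basket, 60 g, 126 mm tall; may be absent. Origin: centre of the underside, z up. Foot: steel grid 36x36 mm, 26 high. Above it a flat white stem, 8 mm thick along x, 28 wide along y, with a peg window 16 mm wide from z = 46 to 78 mm and a solid grip tab from z = 78 to 126, pinched across the 8 mm. Stood in a dish, its origin is 4 mm above the dish's. All four baskets are alike.
- basket_1: Same basket; may be absent (2 or 3 of the 4 are there). Hung, the window's top edge (z = 78 mm) rests on the peg. The peg's upturned tip stands 9 mm above the peg's top: raise the basket 10 to 24 mm (17 is the middle), then draw it at that height 55 mm or more along its -x (toward the robot).
- basket_2: Same basket; may be absent. Keep the fingertips above basket z = 90 mm when gripping the tab, to clear the peg and its tip.
- basket_3: Same basket; may be absent. Baskets hang 60 mm apart, one to a peg.
- dish_0: Square white porcelain dish, open on top, 60x60 mm and 34 mm high outside, 52x52 mm inside, floor 4 mm thick, 250 g, standing loose on the shaker's mat (mat top 40 mm above the bench). Origin: centre of the underside, z up, x and y along its sides. Three alike, in a row about 80 mm apart at the start.
- dish_1: Same dish.
- dish_2: Same dish.
- drain_stand: Fixed stand behind the shaker: foot 90x290 mm, bar along y on two posts, nothing above 174 mm. Origin on the bench, mid foot; -x faces the robot. Four level 6 mm pegs at y = -90, -30, 30, 90 mm, top side 165 mm above the bench, from the bar at x = 30 mm to x = -38 mm, where the tip turns up 9 mm (front x = -44). Baskets hang at about x = -10 mm.
- shaker: Fixed white bench shaker, 150 mm (x) by 400 mm (y), 38 mm high. Black rubber mat (top 40 mm up) from y = -75 to 197 mm; two dials at its right end. Origin: centre of the underside, on the bench; -x faces the robot, z up.
- speed_top (a point): Centre of the top of the speed dial's bar grip, on its axis, 71 mm above the bench, at shaker x = 43, y = -153 mm (the dial farther from the robot). The point's x axis points along the bar to the pointer line and turns with it. Bar 36 mm long, 10 thick, 24 high, over a round skirt 40 mm across (top 24 mm below this point).
- timer_top (a point): The same for the timer dial (same shape), at shaker x = -43, y = -153 mm (the dial nearer to the robot).
- speed_dial (a joint): Speed dial angle, rad: 0 at the end stop, pointer on the longer zero mark; grows clockwise seen from above, to 4.19. Nine marks 0.524 rad (30 deg) apart counting zero; the fifth after zero is 2.618 rad: pointer 30 deg clockwise of the shaker's +x. Friction about 0.03 N m, stays where left; starts between 0 and 0.5.
- timer_dial (a joint): Timer dial angle, rad, same scale and sense; the third mark after zero is 1.571 rad: pointer 30 deg counterclockwise of the shaker's +x. Starts between 0 and 0.4.
- brown_bottle: Bystander: brown bottle with a screw cap, 48 mm across, 99 mm tall, left of the shaker. Origin: centre of its underside.
- dark_vial: Bystander: small dark vial with a white cap, 33 mm across, 73 mm tall, left of the drain stand. Origin: centre of its underside.
There are look-alikes about, which are no part of the job. What is shaped like the basket_0 but purple or yellow is not meant.

How it is judged (in metres and radians):
On the way, in this order (a step that is already met when the one before it is completed fails the run):
1. every basket stands released in its own dish (((horizontal distance between basket_0 and dish_0 below 0.016 m and z of basket_0 in the frame of dish_0 between 0 and 0.012 m) or (horizontal distance between basket_0 and dish_1 below 0.016 m and z of basket_0 in the frame of dish_1 between 0 and 0.012 m) or (horizontal distance between basket_0 and dish_2 below 0.016 m and z of basket_0 in the frame of dish_2 between 0 and 0.012 m)) and angle between each of basket_0, basket_1, basket_2, basket_3's own z axis and vertical below 0.2 rad and linear speed of each of basket_0, basket_1, basket_2, basket_3 below 0.03 m/s and ((horizontal distance between basket_1 and dish_0 below 0.016 m and z of basket_1 in the frame of dish_0 between 0 and 0.012 m) or (horizontal distance between basket_1 and dish_1 below 0.016 m and z of basket_1 in the frame of dish_1 between 0 and 0.012 m) or (horizontal distance between basket_1 and dish_2 below 0.016 m and z of basket_1 in the frame of dish_2 between 0 and 0.012 m)) and ((horizontal distance between basket_2 and dish_0 below 0.016 m and z of basket_2 in the frame of dish_0 between 0 and 0.012 m) or (horizontal distance between basket_2 and dish_1 below 0.016 m and z of basket_2 in the frame of dish_1 between 0 and 0.012 m) or (horizontal distance between basket_2 and dish_2 below 0.016 m and z of basket_2 in the frame of dish_2 between 0 and 0.012 m)) and ((horizontal distance between basket_3 and dish_0 below 0.016 m and z of basket_3 in the frame of dish_0 between 0 and 0.012 m) or (horizontal distance between basket_3 and dish_1 below 0.016 m and z of basket_3 in the frame of dish_1 between 0 and 0.012 m) or (horizontal distance between basket_3 and dish_2 below 0.016 m and z of basket_3 in the frame of dish_2 between 0 and 0.012 m)) and not (contact force between the fingers and basket_0 above 0.05 N) and not (contact force between the fingers and basket_1 above 0.05 N) and not (contact force between the fingers and basket_2 above 0.05 N) and not (contact force between the fingers and basket_3 above 0.05 N)), for 0.3 s.
2. the speed dial is at its fifth mark (value of joint speed_dial between 2.448 and 2.788 rad), for 0.3 s.
3. the timer dial is at its third mark (value of joint timer_dial between 1.401 and 1.741 rad), for 0.3 s.
At the end, for the whole second after the job is handed in: Every basket present stands upright (0.2 rad) on the bottom of its own dish (origin under 12 mm above the dish's, within 16 mm sideways), all dishes stand level on the mat, speed dial at 2.618 and timer dial at 1.571 rad, each within 0.17 rad (all of step 2 and all of step 3 and ((horizontal distance between basket_0 and dish_0 below 0.016 m and z of basket_0 in the frame of dish_0 between 0 and 0.012 m) or (horizontal distance between basket_0 and dish_1 below 0.016 m and z of basket_0 in the frame of dish_1 between 0 and 0.012 m) or (horizontal distance between basket_0 and dish_2 below 0.016 m and z of basket_0 in the frame of dish_2 between 0 and 0.012 m)) and angle between each of basket_0, basket_1, basket_2, basket_3's own z axis and vertical below 0.2 rad and ((horizontal distance between basket_1 and dish_0 below 0.016 m and z of basket_1 in the frame of dish_0 between 0 and 0.012 m) or (horizontal distance between basket_1 and dish_1 below 0.016 m and z of basket_1 in the frame of dish_1 between 0 and 0.012 m) or (horizontal distance between basket_1 and dish_2 below 0.016 m and z of basket_1 in the frame of dish_2 between 0 and 0.012 m)) and ((horizontal distance between basket_2 and dish_0 below 0.016 m and z of basket_2 in the frame of dish_0 between 0 and 0.012 m) or (horizontal distance between basket_2 and dish_1 below 0.016 m and z of basket_2 in the frame of dish_1 between 0 and 0.012 m) or (horizontal distance between basket_2 and dish_2 below 0.016 m and z of basket_2 in the frame of dish_2 between 0 and 0.012 m)) and ((horizontal distance between basket_3 and dish_0 below 0.016 m and z of basket_3 in the frame of dish_0 between 0 and 0.012 m) or (horizontal distance between basket_3 and dish_1 below 0.016 m and z of basket_3 in the frame of dish_1 between 0 and 0.012 m) or (horizontal distance between basket_3 and dish_2 below 0.016 m and z of basket_3 in the frame of dish_2 between 0 and 0.012 m)) and height (world z) of each of dish_0, dish_1, dish_2 above 0.034 m and angle between each of dish_0, dish_1, dish_2's own z axis and vertical below 0.1 rad); the robot touches nothing.
It fails at once if a basket was dropped onto the bench (height (world z) of any of basket_0, basket_1, basket_2, basket_3 below 0.03 m).
It fails at once if a dish was tipped over or knocked off the mat (angle between any of dish_0, dish_1, dish_2's own z axis and vertical above 0.6 rad or height (world z) of any of dish_0, dish_1, dish_2 below 0.02 m).
It fails at once if the bottle or the vial was knocked over (angle between any of brown_bottle, dark_vial's own z axis and vertical above 0.6 rad).
Of basket_0, basket_1, basket_2, basket_3 only 2 to 3 are there at a start; the rules pass over those that are not, and their reading is None.
At some moment in a run one of dish_0, dish_1, dish_2 may be knocked a few centimetres aside while the robot is not near it.
It also fails if it takes over 210 s, if anything falls off the work surface, if the arm or the gripper's body presses on something with over 40 N, if the wrist force passes 120 N, or if a joint passes its speed limit or range.

## Working session

There is one attempt and no reset: what is moved stays moved. The work goes in short steps, Python scripts to look and compute and a shell command to move; the robot and the scene stay as the last step left them, time stands still between calls to the robot, and variables do not carry over. Pictures are saved under pics/ and viewed, and the job is handed in when it is done.

```bash
ls; mkdir -p pics; cat > h.py <<'E'
import numpy as np, cv2
from workcell import env
def snap(name,fn):
    im,d=env.read_camera(name); cv2.imwrite(f'pics/{fn}.png',im[:,:,::-1]); np.save(f'pics/{fn}.npy',d); return im,d
def pt(name,u,v,d):
    p=env.camera_params(name); z=d
    c=np.array([(u-p['cx'])/p['fx']*z,-(v-p['cy'])/p['fy']*z,-z])
    return np.array(p['rotation'])@c+np.array(p['position'])
E
python3 - <<'E'
from h import *
print(env.get_obs())
for c in ['scene','top','wrist']:
    print(c,env.camera_params(c)); snap(c,c+'0')
E
```

```text
pics
{'time': 0.0, 'q': array([-7.10638675e+01,  2.16621614e+01,  4.56178549e+00,  7.30177223e+01,
       -2.05502969e-03,  8.36819466e+01]), 'dq': array([ 0.04017694, -0.01024325, -0.14935094,  0.00112552,  0.05335598,
        0.01479682]), 'joint_torque': array([ 8.88924187e-04, -4.63603985e+01,  2.69874662e+01,  2.09061516e-02,
       -3.58120565e-05,  1.06328710e-05]), 'tool_pos': array([ 0.24508806, -0.51935004,  0.19995055]), 'orientation': array([-89.98904611,   0.11760713, -64.74580077]), 'contact_force': array([ 0.03512632, -0.19516779, -0.45946488]), 'torque': array([-0.01495354,  0.03846283,  0.01820016]), 'gripper_width': 0.08542412891658141}
scene {'fx': 365.13367812665615, 'fy': 365.13367812665615, 'cx': 320.9871878652357, 'cy': 200.04557865241642, 'position': array([0.3412313 , 0.75446033, 0.80351603]), 'rotation': array([  40.17817596,   -0.72459013, -152.40382921])}
top {'fx': 511.86469113374153, 'fy': 511.86469113374153, 'cx': 328.8838009137698, 'cy': 201.7261445731362, 'position': array([0.45699291, 0.20754302, 1.3429594 ]), 'rotation': array([  7.84577641,  -0.59710659, -88.82955885])}
wrist {'fx': 309.70691628693146, 'fy': 309.70691628693146, 'cx': 318.4486940856702, 'cy': 193.73088190774476, 'hand_eye': array([[ 9.99999917e-01,  2.65693934e-04,  3.10272578e-04,
         9.63531226e-04],
       [ 2.20866698e-04,  2.87275286e-01, -9.57848037e-01,
        -1.71714867e-01],
       [-3.43628056e-04,  9.57848025e-01,  2.87275203e-01,
         7.32044231e-02],
       [ 0.00000000e+00,  0.00000000e+00,  0.00000000e+00,
         1.00000000e+00]])}
```

View pics/scene0.png

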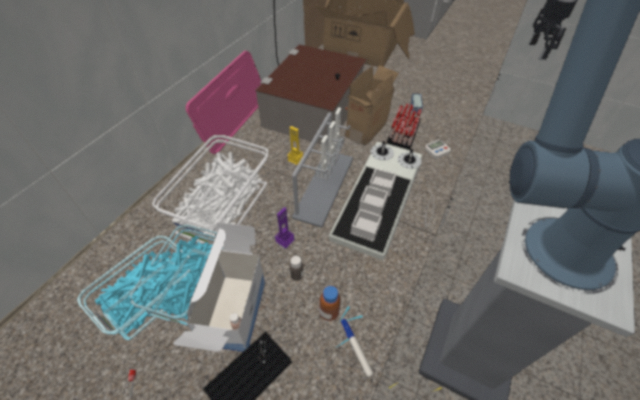

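View pics/top0.png

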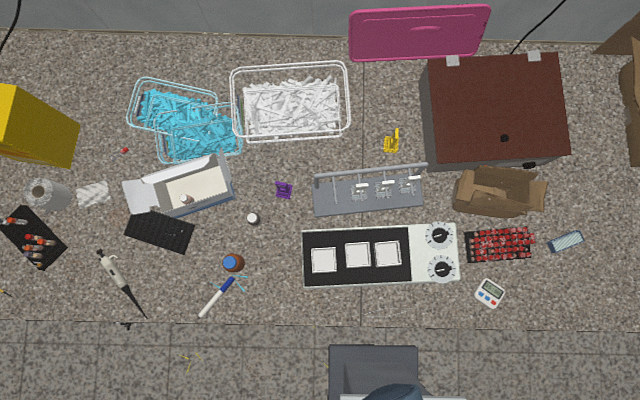

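View pics/wrist0.png

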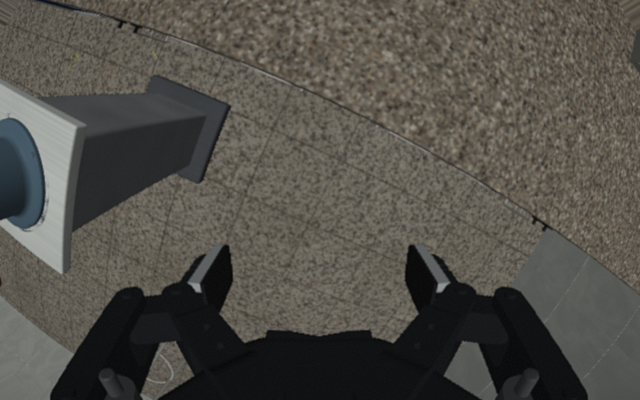

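The scene view shows the stand with white baskets at about (325-337,120-160), a purple look-alike at (284,228) and a yellow one at (295,145). The top view shows three white baskets on the stand at (360,187), (385,185) and (408,182), and three dishes at (324,260), (358,255) and (388,254). The dials are at (439,236) for speed and (442,269) for timer. The purple one at (284,189) and the yellow one at (391,140) stand off the pegs, so they are not meant. I'll enlarge and measure.

```bash
cat > h.py <<'E'
import numpy as np, cv2
from scipy.spatial.transform import Rotation as Ro
from workcell import env
def snap(name,fn):
    im,d=env.read_camera(name); cv2.imwrite(f'pics/{fn}.png',im[:,:,::-1]); np.save(f'pics/{fn}.npy',d); return im,d
def cam(name):
    p=env.camera_params(name); return p,Ro.from_euler('xyz',p['rotation'],degrees=True).as_matrix(),np.array(p['position'])
def pts(name,d):
    p,R,t=cam(name); v,u=np.mgrid[:d.shape[0],:d.shape[1]]
    c=np.stack([(u-p['cx'])/p['fx']*d,-(v-p['cy'])/p['fy']*d,-d],-1)
    return c@R.T+t
def ray(name,u,v,z):
    p,R,t=cam(name); r=R@np.array([(u-p['cx'])/p['fx'],-(v-p['cy'])/p['fy'],-1]); return t+r*(z-t[2])/r[2]
def crop(fn,out,x0,y0,x1,y1,s):
    im=cv2.imread(f'pics/{fn}.png')[y0:y1,x0:x1]; cv2.imwrite(f'pics/{out}.png',cv2.resize(im,None,fx=s,fy=s,interpolation=cv2.INTER_CUBIC))
E
python3 - <<'E'
from h import *
crop('top0','topcrop',290,150,480,300,4)
d=np.load('pics/top0.npy'); P=pts('top',d)
im=cv2.imread('pics/top0.png')
for n,(u,v) in dict(bench=(300,320),mat=(340,275),dish0=(324,260),dish1=(358,255),dish2=(388,254),foot=(340,205)).items(): print(n,P[v,u].round(4))
# shaker mat corners by black mask region; shaker body outline by height
m=((P[...,2]>.025)&(P[...,2]<.055)).astype(np.uint8); m[:215]=0;m[295:]=0;m[:,:295]=0;m[:,465:]=0
c=max(cv2.findContours(m,0,2)[0],key=cv2.contourArea); r=cv2.minAreaRect(c);print(r)
for b in cv2.boxPoints(r): print(b,ray('top',*b,.038).round(4))
z=P[...,2]
m=((z>.062)&(z<.09)).astype(np.uint8);m[:225]=0;m[290:]=0;m[:,:300]=0;m[:,410:]=0
for c in cv2.findContours(m,0,2)[0]:
  if cv2.contourArea(c)>100:
    r=cv2.minAreaRect(c);print('dish',r,ray('top',*r[0],.074).round(4))
m=(z>.155)&(z<.25);m[:150]=0;m[220:]=0;m[:,:300]=0;m[:,440:]=0
n,l,s,ce=cv2.connectedComponentsWithStats(m.astype(np.uint8))
for i in range(1,n):
  if s[i,4]>5: q=P[l==i];print(s[i],q.min(0).round(3),q.max(0).round(3),q.mean(0).round(3))
E
```

```text
bench [0.3346 0.2651 0.0019]
mat [0.451  0.1657 0.0374]
dish0 [0.4876 0.207  0.0464]
dish1 [0.502  0.1213 0.0442]
dish2 [0.506  0.0455 0.0448]
foot [0.6325 0.1681 0.0131]
((379.6075744628906, 254.52732849121094), (62.19902420043945, 157.32568359375), 87.56334686279297)
[299.69366 226.80028] [0.5708 0.2709 0.038 ]
[456.87708 220.1116 ] [ 0.5966 -0.1319  0.038 ]
[459.52148 282.2544 ] [ 0.439  -0.1365  0.038 ]
[302.33807 288.94305] [0.4144 0.2598 0.038 ]
dish ((322.99481201171875, 259.4120788574219), (24.428361892700195, 24.252197265625), 86.633544921875) [0.4883 0.2095 0.074 ]
dish ((357.0965881347656, 254.15863037109375), (24.415372848510742, 24.415372848510742), 85.2363510131836) [0.503  0.1256 0.074 ]
dish ((387.15350341796875, 253.03465270996094), (24.3784122467041, 24.776426315307617), 84.2894058227539) [0.5073 0.0513 0.074 ]
[436 150   4  14  40] [ 0.718 -0.061  0.156] [ 0.751 -0.053  0.163] [ 0.736 -0.057  0.159]
[ 313  162  115   43 1101] [ 0.613 -0.031  0.155] [0.719 0.237 0.218] [0.679 0.095 0.175]
```

View pics/topcrop.png

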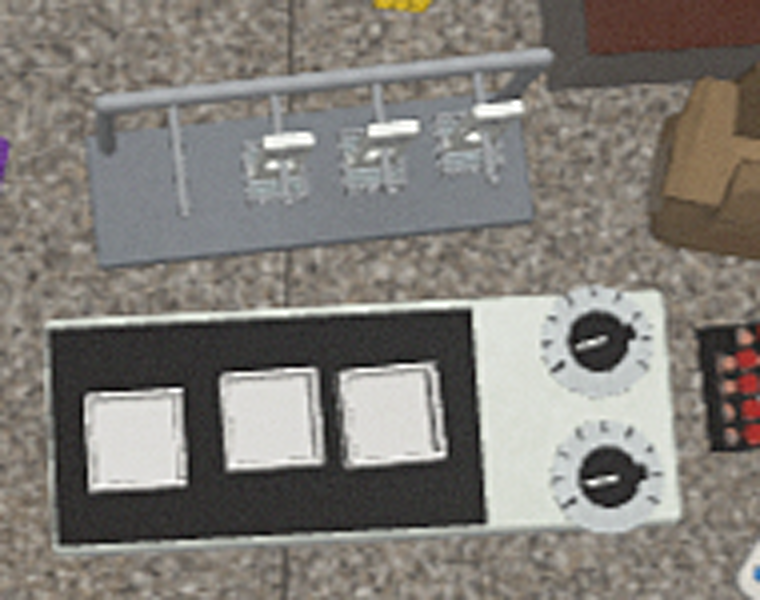

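The crop shows three white tabs hung on the right three pegs; the leftmost peg is empty. White matches the description, and the purple and yellow look-alikes are off the stand. Next I'll measure the tabs, stand and dials.

```bash
python3 - <<'E'
from h import *
d=np.load('pics/top0.npy'); P=pts('top',d); z=P[...,2]
im=cv2.imread('pics/top0.png').astype(int)
m=(im.min(2)>195); 
m[:160]=0;m[205:]=0;m[:,:340]=0;m[:,430:]=0
n,l,s,ce=cv2.connectedComponentsWithStats(m.astype(np.uint8))
for i in range(1,n):
  if s[i,4]>8:
    ys,xs=np.where(l==i); r=cv2.minAreaRect(np.c_[xs,ys].astype(np.float32)); print(s[i],r,np.median(z[l==i]).round(3),ray('top',*r[0],.213).round(4))
    w=ray('top',*(r[0]+np.array([0,0])),.213)
# bar top 
for u,v in [(316,175),(426,163)]: print('bar',ray('top',u,v,.17).round(4))
# dial tops
m=((z>.062)&(z<.085)).astype(np.uint8);m[:,:410]=0;m[:,470:]=0;m[:215]=0;m[295:]=0
n,l,s,ce=cv2.connectedComponentsWithStats(m)
for i in range(1,n):
  if s[i,4]>8:
    ys,xs=np.where(l==i); r=cv2.minAreaRect(np.c_[xs,ys].astype(np.float32));print('dial',s[i],r,ray('top',*r[0],.071).round(4))
E
python3 - <<'E'
from h import *
crop('top0','dialcrop',415,215,465,295,8); crop('top0','baskcrop',335,160,435,215,7)
crop('scene0','scenecrop',280,90,430,270,4)
E
```

```text
[409 175  12   4  34] ((414.4755554199219, 176.78048706054688), (2.7607884407043457, 11.153586387634277), 83.6598129272461) 0.214 [0.6737 0.0078 0.213 ]
[382 180  12   4  36] ((387.5, 181.50001525878906), (2.7947826385498047, 11.343530654907227), 80.53767395019531) 0.213 [0.6616 0.0684 0.213 ]
[356 183  13   4  38] ((361.8399963378906, 184.38002014160156), (2.969848871231079, 12.0208158493042), 81.8698959350586) 0.214 [0.6538 0.1259 0.213 ]
bar [0.681  0.2299 0.17  ]
bar [ 0.7154 -0.027   0.17  ]
dial [433 231  16   7  61] ((440.3868103027344, 234.10379028320312), (3.9834558963775635, 15.247020721435547), 74.05460357666016) [ 0.5571 -0.0817  0.071 ]
dial [436 266  16   6  64] ((443.3269348144531, 268.63458251953125), (4.118439197540283, 15.297059059143066), 78.69007110595703) [ 0.4719 -0.0881  0.071 ]
```

View pics/dialcrop.png

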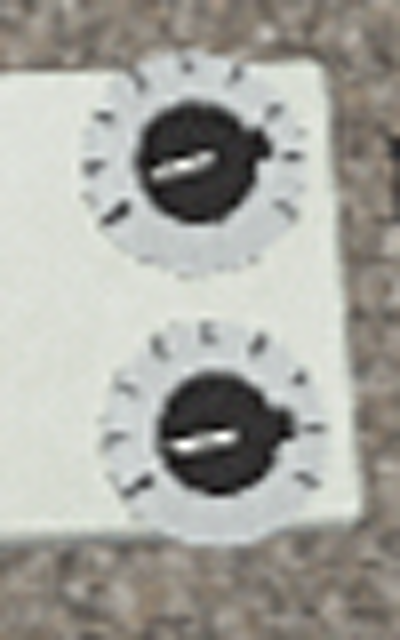

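View pics/baskcrop.png

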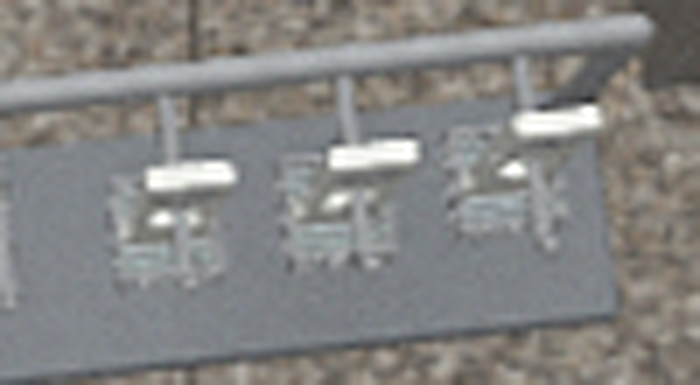

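View pics/scenecrop.png

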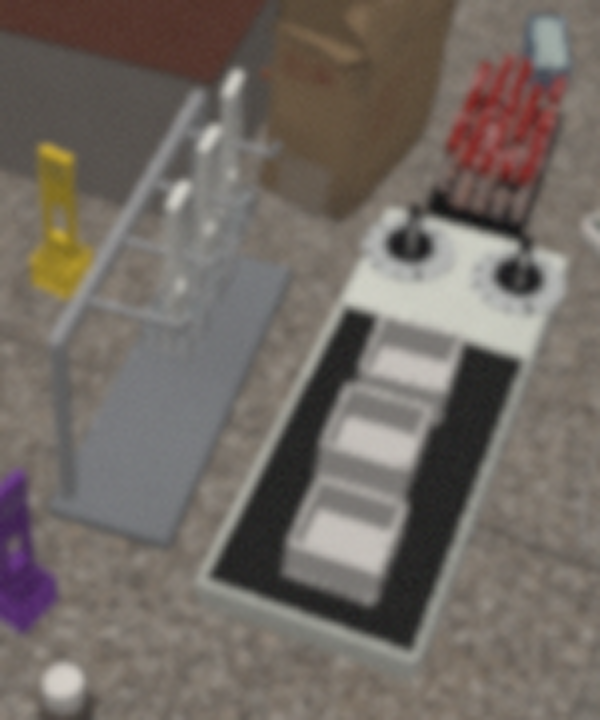

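Pointers: speed dial pointer at crop (185,165), pointing left and slightly down; timer pointer at (200,440). In both, the long zero mark is at lower left. I'll add a helper that works out the shift to a target in tool axes, then check the clearance along the path.

```bash
cat >> h.py <<'E'
def to(x,y,z,yaw):
    o=env.get_obs(); R=Ro.from_euler('xyz',o['orientation'],degrees=True).as_matrix()
    s=R.T@(np.array([x,y,z])-o['tool_pos']); t=-(yaw-o['orientation'][2]); t=(t+180)%360-180
    print('pos',o['tool_pos'].round(4),'ori',o['orientation'].round(2),'F',o['contact_force'].round(2),'w',round(o['gripper_width'],4),'t',o['time'])
    print('shift',s.round(4),'turn',np.radians(t).round(4))
E
python3 - <<'E'
from h import *
d=np.load('pics/top0.npy'); P=pts('top',d).reshape(-1,3)
for x0 in np.arange(.3,.9,.1):
  print(round(x0,1),[ (round(P[k,2].max(),2) if (k:=np.where((P[:,0]>=x0)&(P[:,0]<x0+.1)&(P[:,1]>=y0)&(P[:,1]<y0+.1))[0]).size else None) for y0 in np.arange(-.4,.3,.1)])
to(0.55,0.0,0.32,8)
print(env.get_obs()['q'].round(1))
# foot
d=np.load('pics/top0.npy'); Q=pts('top',d);z=Q[...,2]
m=((z>.006)&(z<.03)).astype(np.uint8);m[:160]=0;m[222:]=0;m[:,:308]=0;m[:,428:]=0
c=max(cv2.findContours(m,0,2)[0],key=cv2.contourArea);r=cv2.minAreaRect(c);print(r)
for b in cv2.boxPoints(r): print(b,ray('top',*b,.012).round(4))
E
```

```text
0.3 [np.float64(0.01), np.float64(0.03), np.float64(0.02), np.float64(0.01), np.float64(0.01), np.float64(0.01), np.float64(0.01)]
0.4 [np.float64(0.01), np.float64(0.09), np.float64(0.08), np.float64(0.08), np.float64(0.08), np.float64(0.08), np.float64(1.34)]
0.5 [np.float64(0.1), np.float64(0.11), np.float64(0.1), np.float64(0.08), np.float64(0.08), np.float64(0.08), np.float64(0.08)]
0.6 [np.float64(0.19), np.float64(0.2), np.float64(0.2), np.float64(0.22), np.float64(0.22), np.float64(0.22), np.float64(0.17)]
0.7 [np.float64(0.16), np.float64(0.2), np.float64(0.2), np.float64(0.17), np.float64(0.17), np.float64(0.17), np.float64(0.13)]
0.8 [np.float64(0.17), np.float64(0.17), np.float64(0.17), np.float64(0.16), np.float64(0.13), np.float64(0.14), np.float64(0.13)]
0.9 [np.float64(0.16), np.float64(0.17), np.float64(0.17), np.float64(0.17), np.float64(0.01), np.float64(0.14), np.float64(0.14)]
pos [ 0.2452 -0.5195  0.2002] ori [-89.99   0.09 -64.74] F [ 0.17 -0.18  0.03] w 0.0855 t 0.15
shift [-0.34   -0.1192  0.4974] turn -1.2696
[-71.1  21.7   4.6  73.    0.   83.7]
((366.12335205078125, 193.82574462890625), (36.1694221496582, 110.87017059326172), 84.68545532226562)
[309.2515  180.95335] [0.6948 0.2503 0.012 ]
[419.64505 170.68419] [ 0.729  -0.0415  0.012 ]
[422.9952  206.69814] [ 0.6329 -0.05    0.012 ]
[312.60165 216.9673 ] [0.5995 0.2391 0.012 ]
```

```bash
python3 -m creep '[[0,-0.04,0,0],[0,-0.08,0,0],[0,-0.12,0,0],[-0.03,-0.12,0.04,-0.1],[-0.05,-0.12,0.08,-0.2],[-0.07,-0.12,0.12,-0.3],[-0.1,-0.12,0.16,-0.4],[-0.12,-0.12,0.19,-0.5]]'
python3 -c "
from h import *
to(0.55,0.0,0.32,7)"
```

```text
time: 0.82
tool_pos: [0.3579, -0.343, 0.3201]
orientation: [-89.9, 0.1, -35.9]
contact_force: [0.7, -0.7, -0.0]
gripper_width: 0.0857
pos [ 0.3579 -0.343   0.3201] ori [-8.993e+01  8.000e-02 -3.585e+01] F [ 0.66 -0.65 -0.02] w 0.0857 t 0.8167
shift [-0.0452  0.0007  0.3905] turn -0.7479
```

```bash
python3 -m creep '[[-0.005,0,0.04,-0.1],[-0.01,0,0.08,-0.2],[-0.015,0,0.12,-0.3],[-0.02,0,0.16,-0.4],[-0.025,0,0.2,-0.5],[-0.03,0,0.24,-0.6],[-0.035,0,0.28,-0.7],[-0.04,0,0.32,-0.748]]'
python3 -c "
from h import *
to(0.55,0.0,0.32,7)"
```

```text
time: 1.48
tool_pos: [0.5133, -0.0582, 0.3204]
orientation: [-89.9, 0.0, 7.3]
contact_force: [0.2, 0.9, -0.1]
gripper_width: 0.0853
pos [ 0.5133 -0.0582  0.3204] ori [-8.99e+01  3.00e-02  7.25e+00] F [ 0.21  0.86 -0.13] w 0.0853 t 1.4833
shift [0.0438 0.0005 0.0531] turn 0.0044
```

```bash
python3 -m creep '[[0.03,0,0.05,0],[0.03,0,0.08,0],[0.03,0,0.08,0],[0.03,0,0.08,0]]' 0.05
python3 -c "
from h import *
to(0.6646,0.009,0.32,6.7)
snap('wrist','w1')"
```

```text
time: 1.82
tool_pos: [0.5328, 0.0275, 0.3201]
orientation: [-89.9, 0.1, 7.5]
contact_force: [-0.5, 0.1, -0.1]
gripper_width: 0.0503
pos [0.5328 0.0275 0.3201] ori [-89.88   0.09   7.53] F [-0.46  0.1  -0.07] w 0.0503 t 1.8167
shift [ 0.1283 -0.0002 -0.0356] turn 0.0145
```

View pics/w1.png

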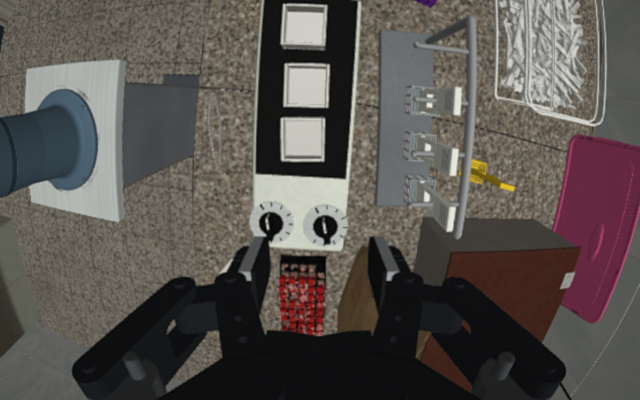

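The wrist view shows the three hung baskets with tabs at (452,100), (448,157) and (443,212), and the dishes at (303,25), (306,86) and (303,138). I'll measure the tab tops by ray casting.

```bash
cat >> h.py <<'E'
def wray(o,u,v,z):
    p=env.camera_params('wrist'); du,dv=u-p['cx'],v-p['cy']; r=np.hypot(du,dv); th=r/p['fx']
    c=np.array([du/r*np.sin(th),-dv/r*np.sin(th),-np.cos(th)]) if r>0 else np.array([0,0,-1.])
    H=np.array(p['hand_eye']); R=Ro.from_euler('xyz',o['orientation'],degrees=True).as_matrix()
    k=R@H[:3,:3]@c; t=R@H[:3,3]+o['tool_pos']; return t+k*(z-t[2])/k[2]
E
python3 - <<'E'
from h import *
o=env.get_obs(); np.save('pics/w1_o.npy',o,allow_pickle=True)
crop('w1','w1c',400,60,480,240,4)
im=cv2.imread('pics/w1.png').astype(int)
m=(im.min(2)>185);m[:80]=0;m[240:]=0;m[:,:425]=0;m[:,470:]=0
n,l,s,ce=cv2.connectedComponentsWithStats(m.astype(np.uint8))
for i in range(1,n):
  if s[i,4]>15:
    ys,xs=np.where(l==i); r=cv2.minAreaRect(np.c_[xs,ys].astype(np.float32)); print(s[i],r); 
    for b in cv2.boxPoints(r): print('  ',b.round(1),wray(o,*b,.213).round(4))
E
```

```text
[454  87   7  28 155] ((457.3938903808594, 100.59293365478516), (5.787153720855713, 27.073232650756836), 3.814074993133545)
   [453.6 113.9] [0.6514 0.1095 0.213 ]
   [455.4  86.9] [0.649  0.1355 0.213 ]
   [461.2  87.3] [0.6551 0.1366 0.213 ]
   [459.4 114.3] [0.6576 0.1104 0.213 ]
[427 103   5   4  20] ((429.0, 104.5), (3.0, 4.0), 90.0)
   [427. 103.] [0.6226 0.1143 0.213 ]
   [431. 103.] [0.6265 0.1151 0.213 ]
   [431. 106.] [0.627  0.1123 0.213 ]
   [427. 106.] [0.623  0.1115 0.213 ]
[425 144   6   7  32] ((427.5, 147.0), (6.0, 5.0), 90.0)
   [425. 144.] [0.6274 0.0759 0.213 ]
   [430. 144.] [0.6325 0.0767 0.213 ]
   [430. 150.] [0.6336 0.0711 0.213 ]
   [425. 150.] [0.6285 0.0702 0.213 ]
[450 149   8  27 149] ((453.771240234375, 161.92330932617188), (5.600636959075928, 26.380565643310547), 6.009005546569824)
   [449.6 174.7] [0.6596 0.0505 0.213 ]
   [452.4 148.5] [0.6567 0.0764 0.213 ]
   [457.9 149.1] [0.6629 0.0769 0.213 ]
   [455.2 175.3] [0.6659 0.0508 0.213 ]
[425 192   5   9  34] ((427.0, 196.0), (8.0, 4.0), 90.0)
   [425. 192.] [0.6373 0.0297 0.213 ]
   [429. 192.] [0.6415 0.0303 0.213 ]
   [429. 200.] [0.6435 0.0222 0.213 ]
   [425. 200.] [0.6392 0.0217 0.213 ]
[447 207   8  24 123] ((450.74615478515625, 218.53079223632812), (5.085424423217773, 23.69063377380371), 7.125016689300537)
   [446.8 230. ] [ 0.6718 -0.0073  0.213 ]
   [449.7 206.5] [0.668  0.0184 0.213 ]
   [454.7 207.1] [0.674  0.0184 0.213 ]
   [451.8 230.6] [ 0.678  -0.0074  0.213 ]
```

View pics/w1c.png

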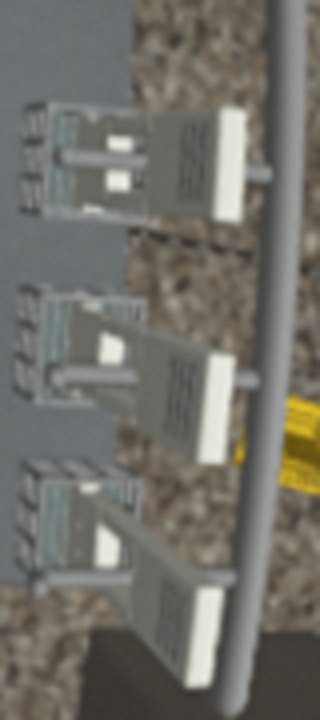

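```bash
python3 -c "
from h import *
to(0.6733,0.0067,0.25,6.8)"
python3 -m creep '[[0.04,0,-0.012,0],[0.08,0,-0.024,0],[0.12,0.03,-0.036,0.01],[0.137,0.05,-0.039,0.012],[0.137,0.07,-0.039,0.012],[0.137,0.07,-0.039,0.012],[0.137,0.07,-0.039,0.012]]' 0.05
python3 -c "
from h import *
to(0.6733,0.0067,0.181,6.8)"
```

```text
pos [0.5327 0.0257 0.3202] ori [-8.992e+01  8.000e-02  7.390e+00] F [-1.    0.17  0.28] w 0.0504 t 1.8667
shift [ 0.137  0.07  -0.037] turn 0.0103
time: 2.45
tool_pos: [0.6719, 0.0028, 0.2485]
orientation: [-89.9, 0.4, 6.6]
contact_force: [-0.5, -0.1, 0.6]
gripper_width: 0.0502
pos [0.6719 0.0028 0.2485] ori [-89.89   0.35   6.56] F [-0.54 -0.08  0.62] w 0.0502 t 2.45
shift [0.0023 0.0675 0.0036] turn -0.0041
```

```bash

python3 -m creep '[[0.002,0.02,0.004,0],[0.002,0.04,0.004,0],[0.002,0.055,0.004,0],[0.002,0.067,0.004,0],[0.002,0.067,0.004,0],[0.002,0.067,0.004,0]]' 0.05
python3 -c "
from h import *
snap('wrist','w2');to(0.6733,0.0067,0.181,6.8)"
```

```text
time: 2.95
tool_pos: [0.6732, 0.0063, 0.1844]
orientation: [-89.9, 0.2, 6.5]
contact_force: [-0.0, -0.2, -0.2]
gripper_width: 0.0499
pos [0.6737 0.0064 0.1848] ori [-89.95   0.12   6.53] F [-0.13  0.04 -0.  ] w 0.0501 t 3.0
shift [-0.0004  0.0038  0.0003] turn -0.0048
```

View pics/w2.png

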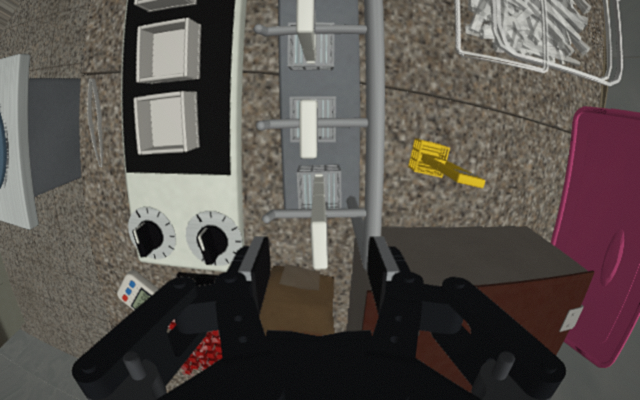

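The tab, top at (319,245), sits midway between the fingers at x 265 and 370. Closing.

```bash

python3 -m creep '[[0,0.003,0,0],[0,0.003,0,0],[0,0.003,0,0],[0,0.003,0,0],[0,0.003,0,0],[0,0.003,0,0]]' 0 40
python3 -c "
from h import *
snap('wrist','w3');to(0.6733,0.0067,0.198,6.8)"
```

```text
time: 3.5
tool_pos: [0.6742, 0.0064, 0.1825]
orientation: [-90.0, 0.0, 6.5]
contact_force: [-0.7, 0.3, 3.9]
gripper_width: 0.0002
pos [0.6742 0.0064 0.1825] ori [-8.997e+01  5.000e-02  6.530e+00] F [-0.44 -0.52  4.06] w 0.0 t 3.55
shift [-0.0009 -0.0155  0.0004] turn -0.0047
```

View pics/w3.png

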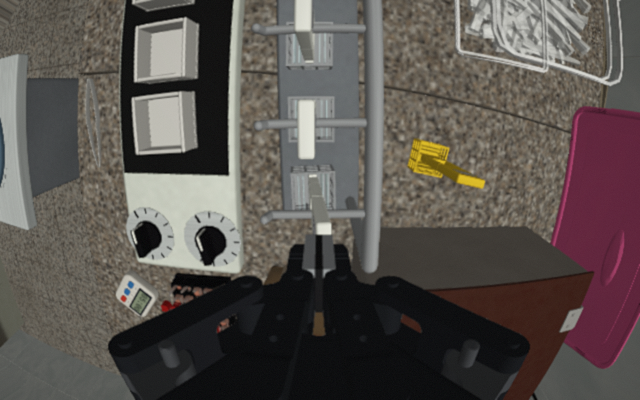

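The fingers shut to 0 beside or behind the tab, so this grasp missed. I'll look closer before reopening.

```bash
python3 -c "
from h import *
crop('w2','w2c',220,150,420,310,4);crop('w3','w3c',220,150,420,310,4)"
```

```text
(no output)
```

View pics/w2c.png

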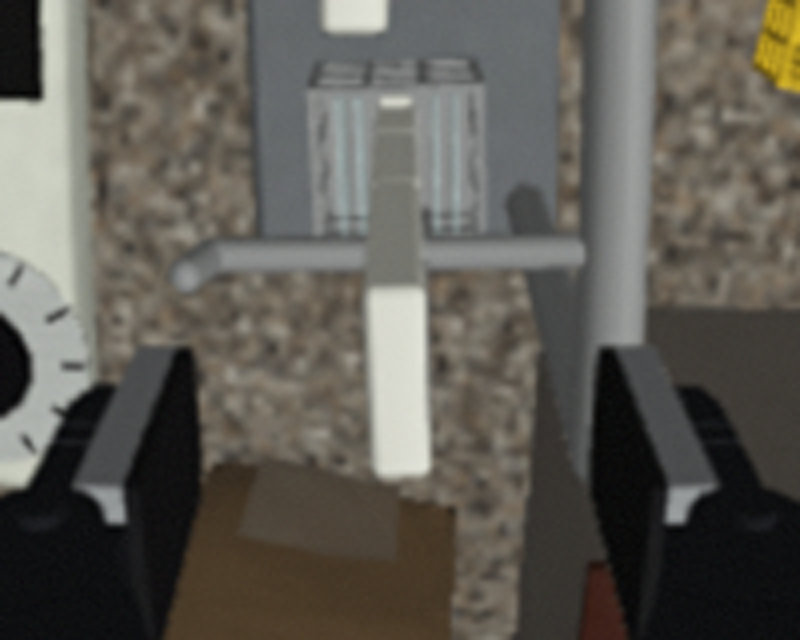

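View pics/w3c.png

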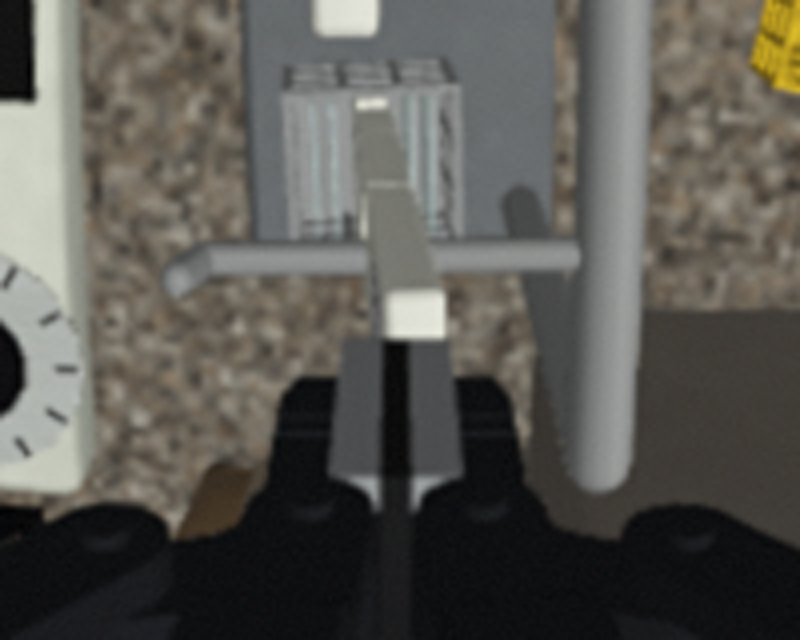

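```bash
cat >> h.py <<'E'
def wpts(d,o):
    p=env.camera_params('wrist'); v,u=np.mgrid[:d.shape[0],:d.shape[1]].astype(float)
    du,dv=u-p['cx'],v-p['cy']; r=np.hypot(du,dv)+1e-9; th=r/p['fx']; t=np.tan(th)*d
    c=np.stack([du/r*t,-dv/r*t,-d],-1); H=np.array(p['hand_eye'])
    T=c@H[:3,:3].T+H[:3,3]; R=Ro.from_euler('xyz',o['orientation'],degrees=True).as_matrix()
    return T,T@R.T+np.array(o['tool_pos'])
E
python3 - <<'E'
from h import *
o=env.get_obs(); d=np.load('pics/w3.npy'); T,W=wpts(d,o)
for (u,v) in [(324,225),(324,232),(310,236),(310,245),(310,255),(310,265),(332,245),(332,265),(318,240),(318,250),(319,260),(315,190)]:
  print((u,v),'tool',(T[v,u]*1000).round(1),'world',W[v,u].round(4))
d=np.load('pics/w2.npy'); T,W=wpts(d,o);print('w2')
for (u,v) in [(320,225),(320,232),(320,245),(320,265),(262,238),(255,250),(248,268),(380,250),(390,268)]:
  print((u,v),'tool',(T[v,u]*1000).round(1),'world',W[v,u].round(4))
E
```

```text
(324, 225) tool [  3.1 -29.3  13.4] world [0.6758 0.02   0.2118]
(324, 232) tool [  3.1 -28.9   9.4] world [0.6762 0.0161 0.2115]
(310, 236) tool [ -3.7 -35.7  10.2] world [0.6693 0.0161 0.2182]
(310, 245) tool [ -3.5 -45.8  10.4] world [0.6696 0.0163 0.2283]
(310, 255) tool [ -3.3 -54.2   9.7] world [0.6699 0.0156 0.2367]
(310, 265) tool [ -3.  -63.8  10.3] world [0.6701 0.0162 0.2463]
(332, 245) tool [  6.5 -44.5   9.7] world [0.6796 0.0168 0.227 ]
(332, 265) tool [  5.8 -62.1   9.3] world [0.679  0.0163 0.2446]
(318, 240) tool [  0.1 -39.5   9.9] world [0.6732 0.0163 0.2221]
(318, 250) tool [  0.1 -50.1  10.1] world [0.6732 0.0164 0.2327]
(319, 260) tool [  0.6 -59.8  10.4] world [0.6736 0.0167 0.2424]
(315, 190) tool [-2.  32.  13.9] world [0.6706 0.02   0.1505]
w2
(320, 225) tool [  1.1 -28.2  12.9] world [0.6738 0.0193 0.2107]
(320, 232) tool [  1.1 -27.2   8.6] world [0.6743 0.0151 0.2097]
(320, 245) tool [  1.1 -27.4   1.4] world [0.6752 0.0078 0.2099]
(320, 265) tool [  1.1 -27.4 -10.6] world [ 0.6766 -0.0041  0.2099]
(262, 238) tool [-26.7 -38.3  10.1] world [0.6465 0.0134 0.2208]
(255, 250) tool [-27.6 -51.6  10.4] world [0.6456 0.0136 0.2341]
(248, 268) tool [-27.5 -67.3  10.4] world [0.6458 0.0135 0.2499]
(380, 250) tool [ 27.5 -50.9  10.1] world [0.7004 0.0195 0.2335]
(390, 268) tool [ 28.6 -67.2  10.3] world [0.7015 0.0198 0.2497]
```

```bash
python3 - <<'E'
from h import *
snap('scene','s1'); crop('s1','s1c',290,60,410,180,6)
p,R,t=cam('scene')
for w in [(.6742,.0064,.1825),(.6742,.0064,.2135),(.6742,.0064,.24)]:
  c=R.T@(np.array(w)-t); print(w,(p['cx']+p['fx']*c[0]/-c[2],p['cy']-p['fy']*c[1]/-c[2]))
E
```

```text
(0.6742, 0.0064, 0.1825) (np.float64(336.8663768701386), np.float64(118.67747532874162))
(0.6742, 0.0064, 0.2135) (np.float64(337.39700843173244), np.float64(109.24534986256657))
(0.6742, 0.0064, 0.24) (np.float64(337.87140749646045), np.float64(100.81277286674992))
```

View pics/s1c.png

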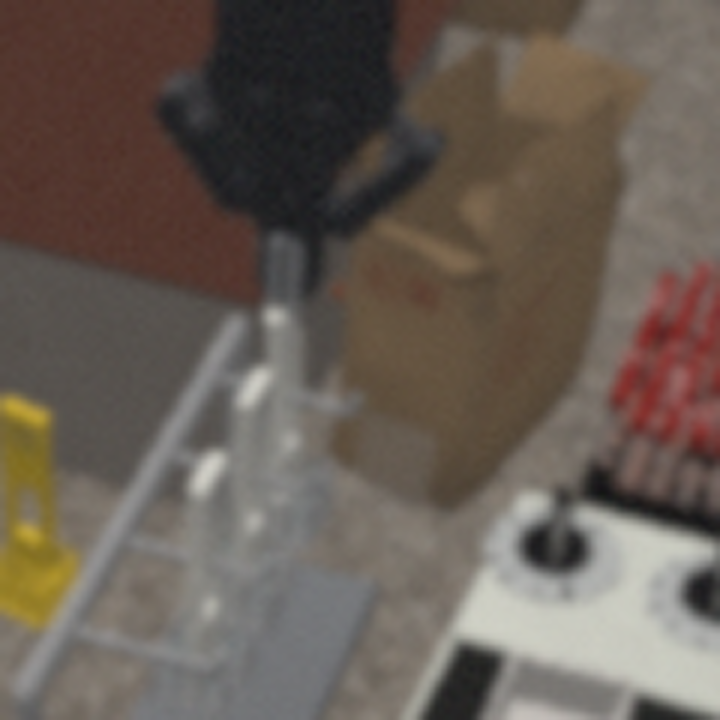

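The scene crop shows the shut fingertips resting on top of the tab at (337,110). Both the wrist depth and this view put the real finger end about 31 mm above the reported TCP point, which contradicts the description. From here I'll work with reported z = real tip z − 0.031. Opening, rising and checking.

```bash

python3 -m creep '[[0,-0.015,0,0],[0,-0.03,0,0],[0,-0.03,0,0],[0,-0.03,0,0],[0,-0.03,0,0]]' 0.05
python3 - <<'E'
from h import *
o=env.get_obs();im,d=snap('wrist','w4');crop('w4','w4c',220,150,420,310,4)
T,W=wpts(d,o)
m=(im.min(2)>170)&(W[...,2]>.195)&(W[...,2]<.225);m[:,:250]=0;m[:,400:]=0
n,l,s,ce=cv2.connectedComponentsWithStats(m.astype(np.uint8))
for i in range(1,n):
  if s[i,4]>60: q=W[l==i];print(s[i],q.mean(0).round(4),np.percentile(q,[3,97],axis=0).round(4), cv2.minAreaRect(q[:,:2].astype(np.float32)*1000))
# finger lowest edges in tool coords
k=(np.abs(T[...,0])>15)&(np.abs(T[...,0])<45)&(T[...,1]<0)&(T[...,1]>-60)&(np.abs(T[...,2])<30)
print('finger low',np.percentile(T[k][:,1],[95,99,100]))
to(.6733,.0067,.25,6.8)
E
```

```text
time: 4.02
tool_pos: [0.6739, 0.0064, 0.2113]
orientation: [-90.0, 0.1, 6.5]
contact_force: [-0.0, 0.6, -1.2]
gripper_width: 0.0497
[300   0  13  43 550] [0.654  0.1241 0.2115] [[0.6502 0.1125 0.21  ]
 [0.6578 0.1362 0.2129]] ((653.9096069335938, 124.62686157226562), (6.642943859100342, 25.861858367919922), 6.736180782318115)
[303 101  13  49 621] [0.6622 0.0661 0.2111] [[0.6583 0.0535 0.204 ]
 [0.666  0.0784 0.2129]] ((662.1932373046875, 65.8117446899414), (6.704227924346924, 26.736133575439453), 6.050087928771973)
[313 206  13  41 472] [0.6744 0.0071 0.2116] [[ 0.6704 -0.0055  0.2103]
 [ 0.6785  0.0191  0.2127]] ((674.4161376953125, 6.881619453430176), (6.9704132080078125, 26.842119216918945), 8.589927673339844)Traceback (most recent call last):
  File "<stdin>", line 10, in <module>
    return _quantile_unchecked(
        a, q, axis, out, overwrite_input, method, keepdims, weights)
    return _ureduce(a,
                    func=_quantile_ureduce_func,
    ...<5 lines>...
                    overwrite_input=overwrite_input,
                    method=method)
    r = func(a, **kwargs)
    result = _quantile(arr,
                       quantiles=q,
    ...<2 lines>...
                       out=out,
                       weights=wgt)
    slices_having_nans = np.isnan(arr[-1, ...])
                                  ~~~^^^^^^^^^
IndexError: index -1 is out of bounds for axis 0 with size 0
```

View pics/w4c.png

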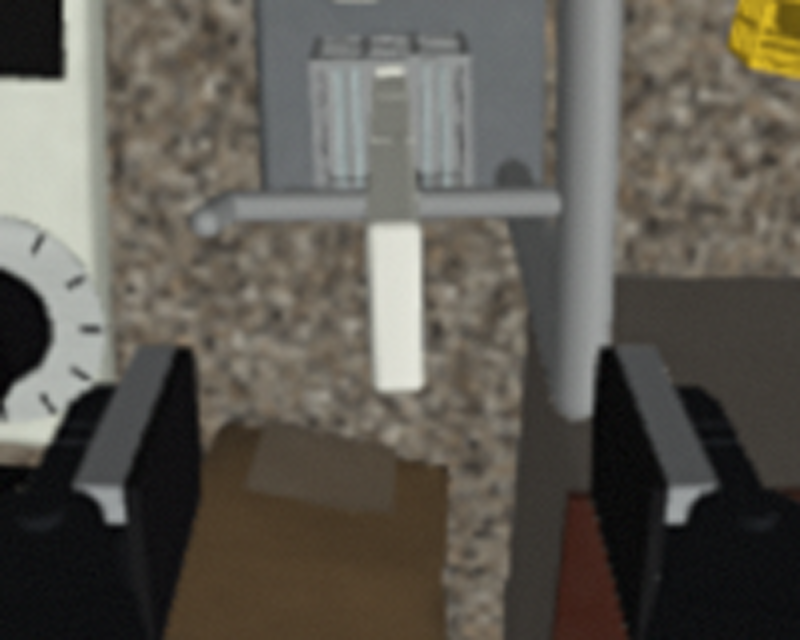

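The right basket still hangs upright at (0.6744, 0.007), undisturbed. Lowering to reported z ≈ 0.151 (real tip ≈ 0.182).

```bash

python3 -m creep '[[0,0.02,0,-0.01],[0,0.04,0.001,-0.01],[0,0.055,0.001,-0.01],[0,0.061,0.001,-0.01],[0,0.061,0.001,-0.01],[0,0.061,0.001,-0.01]]' 0.05
python3 -m creep '[[0,0,0,0],[0,0,0,0],[0,0,0,0],[0,0,0,0],[0,0,0,0],[0,0,0,0]]' 0 40
python3 - <<'E'
from h import *
o=env.get_obs();im,d=snap('wrist','w5');crop('w5','w5c',220,150,420,310,4)
to(.6733,.0067,.167,6.8)
E
```

```text
time: 4.57
tool_pos: [0.6729, 0.0075, 0.1497]
orientation: [-89.9, 0.2, 7.1]
contact_force: [0.2, -0.7, -0.4]
gripper_width: 0.0506
time: 5.07
tool_pos: [0.6736, 0.0074, 0.1507]
orientation: [-90.0, 0.1, 7.1]
contact_force: [1.0, -1.1, 2.7]
gripper_width: 0.0076
pos [0.6736 0.0073 0.1506] ori [-89.95   0.13   7.1 ] F [ 0.7  -0.34  3.54] w 0.0075 t 5.1167
shift [-0.0004 -0.0164 -0.0006] turn 0.0052
```

View pics/w5c.png

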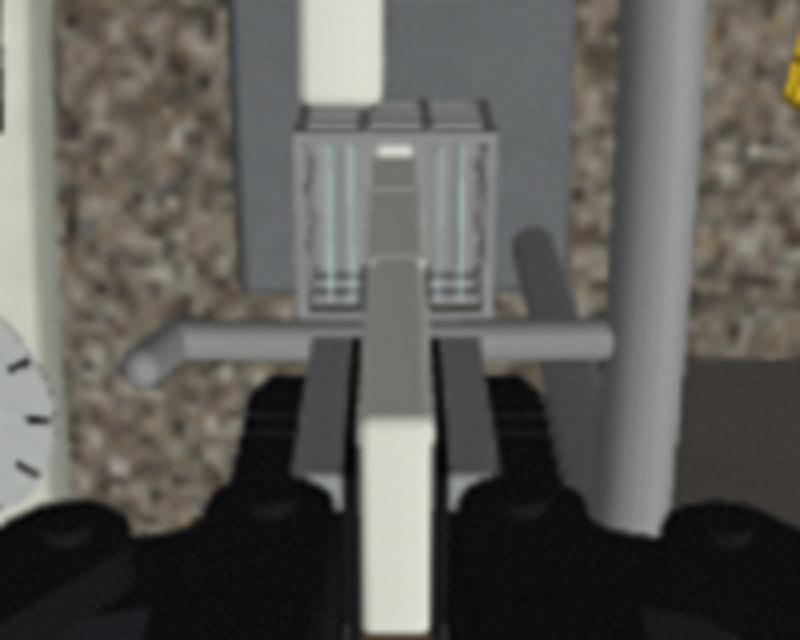

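The tab is gripped (7.6 mm). Raising 17 mm, then drawing along −x.

```bash

python3 -m creep '[[0,-0.006,0,0],[0,-0.012,0,0],[0,-0.017,0,0],[0,-0.017,0,0],[0,-0.017,0,0]]' 0 40
python3 - <<'E'
from h import *
o=env.get_obs();im,d=snap('wrist','w6');crop('w6','w6c',220,150,420,310,4)
snap('scene','s2'); crop('s2','s2c',290,60,410,180,5)
to(.6733-.065,.0,.167,7)
E
```

```text
time: 5.53
tool_pos: [0.674, 0.0074, 0.1681]
orientation: [-90.0, 0.1, 7.1]
contact_force: [-0.0, 0.6, -0.7]
gripper_width: 0.0074
pos [0.6735 0.0074 0.1673] ori [-89.95   0.15   7.1 ] F [-0.68 -0.76 -0.76] w 0.0073 t 5.6333
shift [-0.0656  0.0005  0.0007] turn 0.0018
```

View pics/w6c.png

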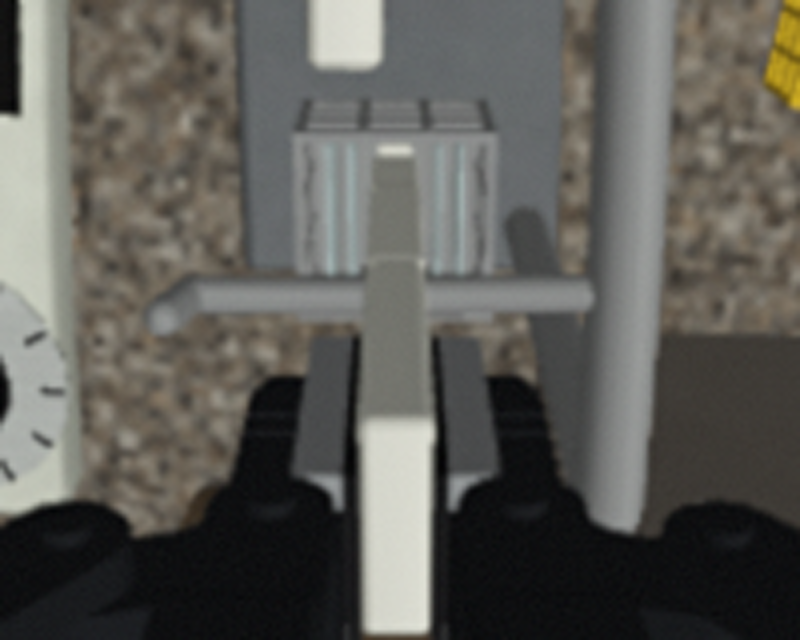

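View pics/s2c.png

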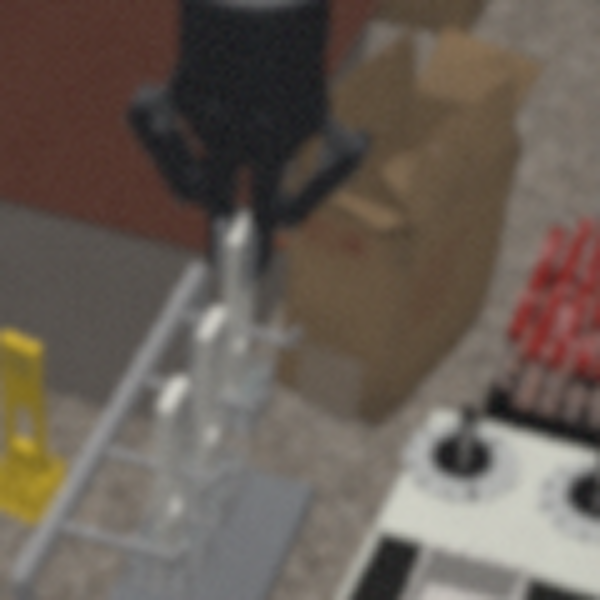

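The basket rose with the gripper: the foot stays at crop (395,190) while the peg moved. Drawing off.

```bash

python3 -m creep '[[-0.015,0,0,0],[-0.03,0,0,0],[-0.045,0,0,0],[-0.06,0,0,0],[-0.07,0,0,0],[-0.07,0,0,0],[-0.07,0,0,0]]' 0 40
python3 - <<'E'
from h import *
o=env.get_obs();im,d=snap('wrist','w7')
im,d=snap('top','top7'); crop('top7','top7c',290,150,480,300,4)
to(.6,.03,.25,6.5)
E
```

```text
time: 6.22
tool_pos: [0.6038, -0.0012, 0.1675]
orientation: [-89.9, 0.2, 7.1]
contact_force: [-0.1, -0.1, 0.0]
gripper_width: 0.0076
pos [ 0.6047 -0.0012  0.1674] ori [-89.95   0.13   7.1 ] F [-0.35 -0.42 -0.3 ] w 0.0071 t 6.3167
shift [-0.001  -0.0826  0.0316] turn 0.0105
```

View pics/w7.png

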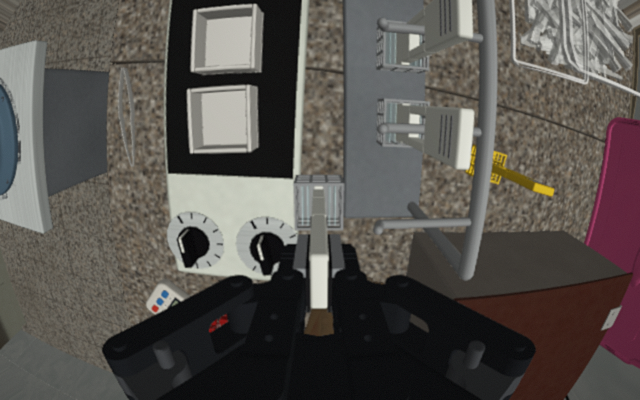

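View pics/top7c.png

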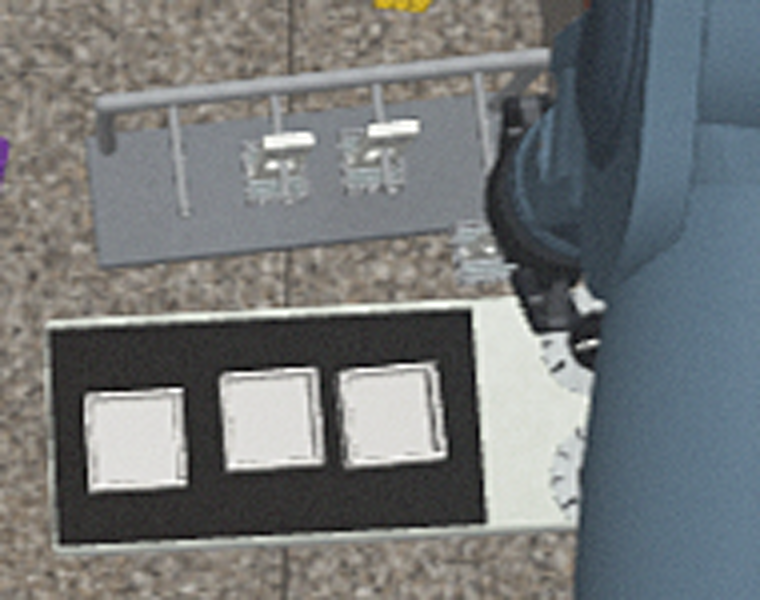

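It is clear of the peg (foot at wrist (320,200), top crop (480,250)). Measuring the right dish from both views.

```bash
cat >> h.py <<'E'
def topdishes(d,x1=470):
    z=pts('top',d)[...,2]
    m=((z>.060)&(z<.09)).astype(np.uint8);m[:228]=0;m[290:]=0;m[:,:300]=0;m[:,410:]=0
    for c in cv2.findContours(m,0,2)[0]:
      if cv2.contourArea(c)>100:
        r=cv2.minAreaRect(c);b=np.array([ray('top',*q,.074)[:2] for q in cv2.boxPoints(r)]);
        e=[b[1]-b[0],b[2]-b[1]]; a=[np.degrees(np.arctan2(q[1],q[0]))%90 for q in e]
        print('top dish',b.mean(0).round(4),'yaw',np.round(a,1),'side',np.linalg.norm(e,axis=1).round(3))
def wdishes(im,d,o):
    T,W=wpts(d,o); z=W[...,2]
    m=((z>.066)&(z<.080)&(W[...,0]>.4)&(W[...,0]<.6)&(W[...,1]>-.02)&(W[...,1]<.26)&(im.min(2)>90)).astype(np.uint8)
    n,l,s,ce=cv2.connectedComponentsWithStats(m)
    for i in range(1,n):
      if s[i,4]>60:
        q=W[l==i]; r=cv2.minAreaRect(q[:,:2].astype(np.float32)*1000); print('wrist dish px',s[i][:4],np.round(r[0],1),np.round(r[1],1),round(r[2],1),q[:,2].mean().round(4))
E
python3 - <<'E'
from h import *
topdishes(np.load('pics/top7.npy'))
o=env.get_obs(); wdishes(cv2.imread('pics/w7.png'),np.load('pics/w7.npy'),o)
# held tab
d=np.load('pics/w7.npy');T,W=wpts(d,o);im=cv2.imread('pics/w7.png')
m=(im.min(2)>170)&(np.abs(T[...,0])<10)&(np.abs(T[...,2])<25)
q=T[m]; print('tab tool',q.mean(0).round(4),cv2.minAreaRect(q[:,[0,2]].astype(np.float32)*1000))
E
```

```text
top dish [0.503  0.1257] yaw [6.  5.3] side [0.061 0.06 ]
top dish [0.5072 0.0513] yaw [6.6 5.6] side [0.062 0.06 ]
wrist dish px [190   4  69  68] [504.6 122.8] [60.6 60.4] 5.6 0.0716
wrist dish px [187  85  66  69] [508.9  48.3] [60.9 60.2] 6.7 0.0715
tab tool [-0.0486  0.1023  0.0295] ((-106.016845703125, -3.0378875732421875), (1002.4448852539062, 366.06512451171875), 7.403868675231934)
```

```bash
python3 -c "
from h import *
to(.5087,.049,.19,6.5)"
python3 -m creep '[[0,-0.02,0,0],[-0.02,-0.022,0.012,0],[-0.04,-0.022,0.03,0],[-0.06,-0.022,0.045,0.01],[-0.08,-0.022,0.062,0.01],[-0.09,-0.022,0.062,0.01],[-0.09,-0.022,0.062,0.01],[-0.09,-0.022,0.062,0.01]]' 0 40
python3 - <<'E'
from h import *
o=env.get_obs();im,d=snap('wrist','w8');wdishes(im,d,o)
to(.5087,.049,.125,6.5)
E
```

```text
pos [ 0.6047 -0.0012  0.1674] ori [-89.95   0.13   7.1 ] F [-0.35 -0.42 -0.3 ] w 0.0071 t 6.3167
shift [-0.0891 -0.0223  0.0617] turn 0.0105
time: 6.98
tool_pos: [0.5085, 0.0493, 0.1899]
orientation: [-90.0, 0.1, 6.5]
contact_force: [0.6, -0.1, -0.4]
gripper_width: 0.0071
wrist dish px [283   0  67  46] [489.4 199.7] [60.  46.2] 4.8 0.0722
wrist dish px [290  71  65  64] [503.7 122.8] [59.6 59.8] 6.0 0.0722
wrist dish px [286 149  63  61] [507.3  48.6] [59.6 60.3] 6.4 0.0722
pos [0.5091 0.0491 0.1898] ori [-8.996e+01  5.000e-02  6.530e+00] F [ 0.74 -0.16 -0.78] w 0.0076 t 7.0333
shift [-0.0003  0.0648 -0.0001] turn 0.0005
```

View pics/w8.png

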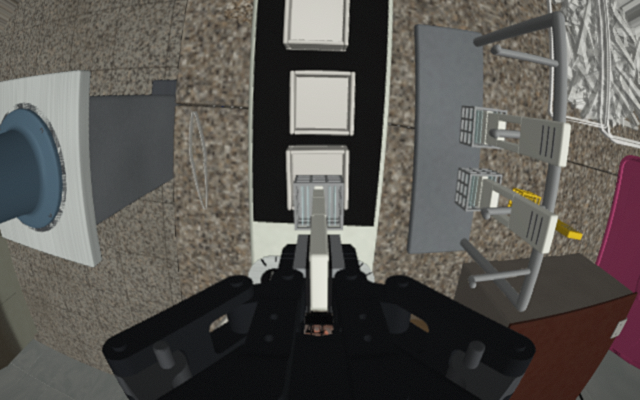

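The held basket's foot is at (320,205), over the right dish (317,178); perspective accounts for the offset. Lowering in steps.

```bash

python3 -m creep '[[-0.001,0.02,0,0],[-0.001,0.04,0,0],[-0.001,0.055,0,0],[-0.001,0.065,0,0],[-0.001,0.065,0,0],[-0.001,0.065,0,0]]' 0 40
python3 - <<'E'
from h import *
o=env.get_obs();im,d=snap('wrist','w9')
to(.508,.049,.108,6.5)
E
```

```text
time: 7.53
tool_pos: [0.5083, 0.0488, 0.1245]
orientation: [-90.0, 0.1, 6.5]
contact_force: [-0.2, 0.2, 0.1]
gripper_width: 0.0074
pos [0.5089 0.0488 0.1253] ori [-8.997e+01  1.000e-02  6.500e+00] F [-0.04 -0.2  -0.43] w 0.0074 t 7.5833
shift [-0.0009  0.0173  0.0003] turn 0.0001
```

View pics/w9.png

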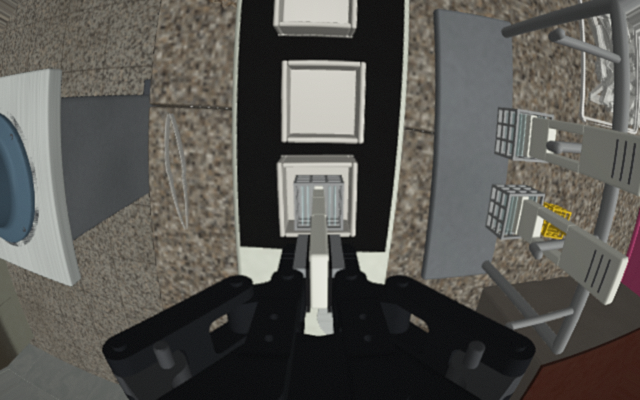

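```bash

python3 -m creep '[[-0.001,0.006,0,0],[-0.001,0.012,0,0],[-0.001,0.016,0,0],[-0.001,0.016,0,0],[-0.001,0.016,0,0]]' 0 40
python3 - <<'E'
from h import *
to(.508,.049,.106,6.5)
E
```

```text
time: 8.0
tool_pos: [0.5075, 0.0487, 0.1091]
orientation: [-90.0, 0.0, 6.5]
contact_force: [0.1, -0.7, 0.3]
gripper_width: 0.0071
pos [0.5075 0.0487 0.1091] ori [-8.996e+01  5.000e-02  6.510e+00] F [ 0.14 -0.67  0.3 ] w 0.0071 t 8.0
shift [0.0005 0.003  0.0002] turn 0.0001
```

```bash

python3 -m creep '[[0,0.001,0,0],[0,0.002,0,0],[0,0.002,0,0],[0,0.002,0,0]]' 0 40
python3 - <<'E'
from h import *
o=env.get_obs();im,d=snap('wrist','w10')
to(.508,.049,.106,6.5)
E
```

```text
time: 8.33
tool_pos: [0.508, 0.0487, 0.1078]
orientation: [-90.0, -0.0, 6.5]
contact_force: [-0.5, -0.8, 4.1]
gripper_width: 0.0074
pos [0.5081 0.0487 0.1078] ori [-8.998e+01 -2.000e-02  6.500e+00] F [-1.42 -0.16  5.48] w 0.0075 t 8.3833
shift [-0.      0.0018  0.0003] turn 0.0001
```

View pics/w10.png

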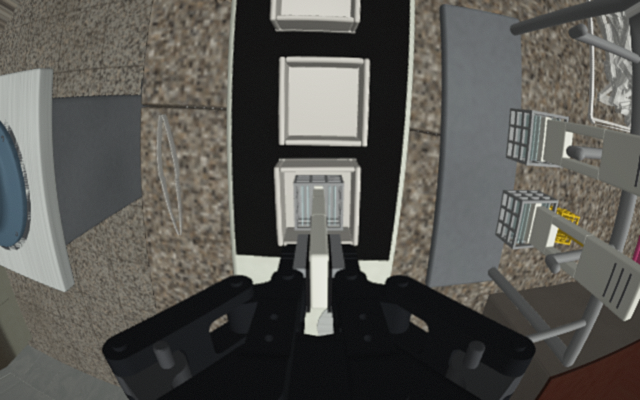

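Floor contact came at z ≈ 0.1078, as predicted, and the foot is inside the dish. Releasing and lifting straight up.

```bash

python3 -m creep '[[0,0,0,0],[0,0,0,0],[0,0,0,0],[0,0,0,0],[0,-0.02,0,0],[0,-0.05,0,0],[0,-0.09,0,0],[0,-0.13,0,0]]' 0.05
python3 -m creep '[[0,-0.02,0,0],[0.02,-0.04,0,0],[0.02,-0.04,0,0]]' 0.05
python3 - <<'E'
from h import *
o=env.get_obs();im,d=snap('wrist','w11'); wdishes(im,d,o)
to(.6618,.066,.211,6.5)
E
```

```text
time: 9.05
tool_pos: [0.5067, 0.0487, 0.2382]
orientation: [-90.0, 0.1, 6.5]
contact_force: [0.3, 0.7, -1.2]
gripper_width: 0.0502
time: 9.3
tool_pos: [0.531, 0.051, 0.2824]
orientation: [-90.0, -0.4, 6.5]
contact_force: [0.9, -0.3, 0.5]
gripper_width: 0.0499
wrist dish px [272  12  51  47] [488.4 206.6] [59.7 60.6] 4.4 0.0719
wrist dish px [277  78  50  49] [503.5 122.6] [59.7 59.7] 5.9 0.072
wrist dish px [274 138  49  47] [507.3  48.6] [60.1 59.3] 6.6 0.0721
wrist dish px [285 147  29  29] [508.3  48.2] [35.8 36.4] 5.6 0.0693
pos [0.5292 0.0509 0.28  ] ori [-89.99  -0.14   6.51] F [ 0.06 -0.09 -0.43] w 0.05 t 9.35
shift [ 1.333e-01  6.930e-02 -1.000e-04] turn 0.0002
```

View pics/w11.png

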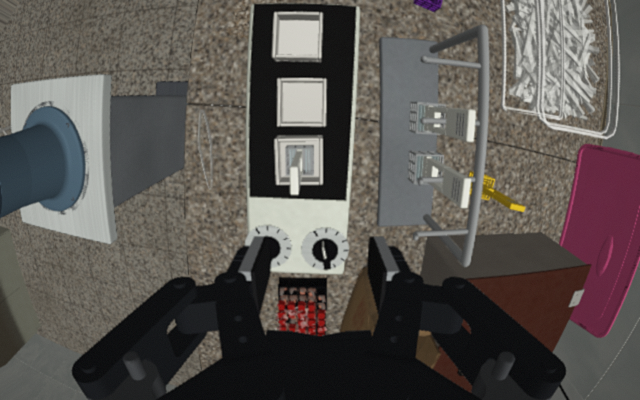

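The first basket stands in the right dish at (299,160), within about 1 mm of the dish centre. Next is the middle basket, tab at (458,185) and measured at (0.662, 0.066).

```bash

python3 -m creep '[[0.04,0,0,0],[0.08,0,0,0],[0.12,0.02,0,0],[0.133,0.04,0,0],[0.133,0.06,0,0],[0.133,0.06,0,0],[0.133,0.06,0,0]]' 0.05
python3 - <<'E'
from h import *
o=env.get_obs();im,d=snap('wrist','w12')
T,W=wpts(d,o)
m=(im.min(2)>170)&(W[...,2]>.195)&(W[...,2]<.225)&(W[...,0]>.62)&(W[...,0]<.7)
n,l,s,ce=cv2.connectedComponentsWithStats(m.astype(np.uint8))
for i in range(1,n):
  if s[i,4]>60: q=W[l==i];print(s[i],q[:,2].mean().round(4), cv2.minAreaRect(q[:,:2].astype(np.float32)*1000))
to(.662,.0665,.151,6.5)
E
```

```text
time: 9.93
tool_pos: [0.6591, 0.066, 0.2175]
orientation: [-90.0, 0.2, 6.5]
contact_force: [-0.1, -0.5, 0.4]
gripper_width: 0.0502
[315 103  12  46 546] 0.2115 ((653.872802734375, 125.31390380859375), (6.3993730545043945, 26.119571685791016), 6.551729202270508)
[317 204  12  40 442] 0.2115 ((662.0036010742188, 65.73552703857422), (6.859869956970215, 26.95401382446289), 7.04356050491333)
pos [0.6602 0.066  0.2199] ori [-89.98  -0.     6.52] F [-0.07 -0.45 -0.18] w 0.0504 t 9.9833
shift [0.0019 0.0689 0.0003] turn 0.0003
```

View pics/w12.png

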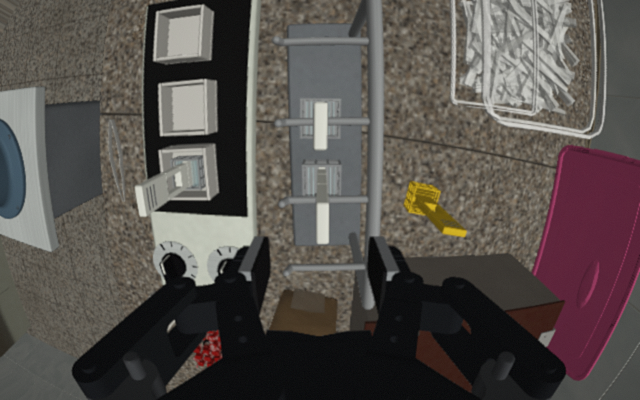

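Tab at (323,222), centred between the fingers. Lowering and gripping.

```bash

python3 -m creep '[[0.002,0.02,0,0],[0.002,0.04,0,0],[0.002,0.06,0,0],[0.002,0.069,0,0],[0.002,0.069,0,0],[0.002,0.069,0,0]]' 0.05
python3 -m creep '[[0,0,0,0],[0,0,0,0],[0,0,0,0],[0,0,0,0],[0,0,0,0],[0,0,0,0]]' 0 40
python3 - <<'E'
from h import *
o=env.get_obs();im,d=snap('wrist','w13')
to(.662,.0665,.168,6.5)
E
```

```text
time: 10.48
tool_pos: [0.6621, 0.0662, 0.1524]
orientation: [-90.0, -0.1, 6.5]
contact_force: [0.7, -1.2, -0.2]
gripper_width: 0.05
time: 10.98
tool_pos: [0.663, 0.0662, 0.1538]
orientation: [-90.0, -0.2, 6.5]
contact_force: [-1.1, 0.2, 5.4]
gripper_width: 0.0073
pos [0.663  0.0662 0.1538] ori [-90.01  -0.2    6.51] F [ 0.07 -0.21  5.34] w 0.0071 t 11.0333
shift [-0.0009 -0.0142  0.0004] turn 0.0002
```

View pics/w13.png

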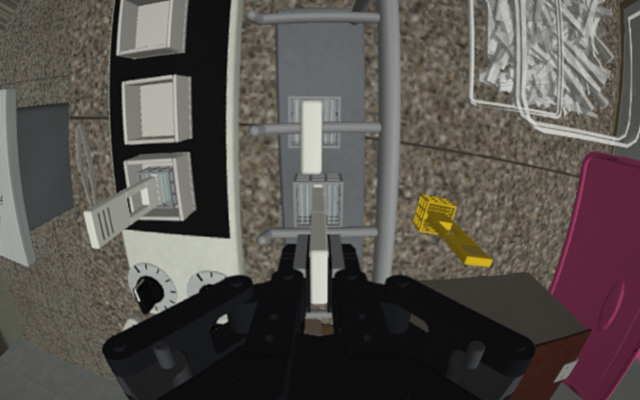

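```bash

python3 -m creep '[[0,-0.006,0,0],[0,-0.012,0,0],[0,-0.017,0,0],[0,-0.017,0,0],[0,-0.017,0,0],[0,-0.017,0,0]]' 0 40
python3 - <<'E'
from h import *
o=env.get_obs();im,d=snap('wrist','w14');crop('w14','w14c',220,150,420,310,4)
to(.662,.0665,.171,6.5)
E
```

```text
time: 11.53
tool_pos: [0.6628, 0.0662, 0.1705]
orientation: [-90.0, -0.2, 6.5]
contact_force: [1.1, 0.4, -1.1]
gripper_width: 0.0072
pos [0.6627 0.0662 0.1703] ori [-90.    -0.15   6.51] F [-0.02  0.15 -0.21] w 0.0072 t 11.5833
shift [-0.0007 -0.0007  0.0004] turn 0.0002
```

View pics/w14c.png

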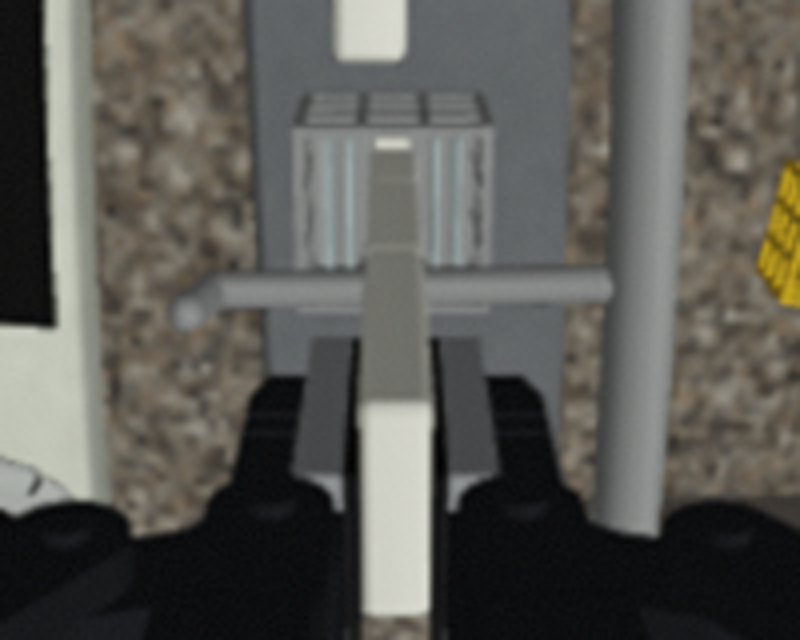

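The basket was raised with the tool. Drawing off.

```bash

python3 -m creep '[[-0.015,0,0,0],[-0.03,0,0,0],[-0.045,0,0,0],[-0.06,0,0,0],[-0.07,0,0,0],[-0.07,0,0,0],[-0.07,-0.02,0,0],[-0.07,-0.03,0,0]]' 0 40
python3 - <<'E'
from h import *
o=env.get_obs();im,d=snap('wrist','w15'); wdishes(im,d,o)
to(.5045,.1228,.19,6)
E
```

```text
time: 12.25
tool_pos: [0.5933, 0.0582, 0.201]
orientation: [-90.0, -0.2, 6.5]
contact_force: [0.3, 0.2, 0.6]
gripper_width: 0.0072
wrist dish px [200   0  62  52] [489.3 204.8] [60.3 56.7] 3.7 0.0717
wrist dish px [200  75  60  62] [497.9 120.1] [60.5 60.1] 5.3 0.0718
wrist dish px [205 148  60  57] [507.8  49. ] [60.7 59.6] 6.6 0.0716
wrist dish px [218 160  36  34] [508.6  48.3] [36.6 35.5] 5.5 0.0704
pos [0.595  0.0582 0.2034] ori [-90.03  -0.42   6.51] F [ 1.35 -0.07  0.93] w 0.0071 t 12.3
shift [-0.0827  0.0127  0.0744] turn 0.0089
```

View pics/w15.png

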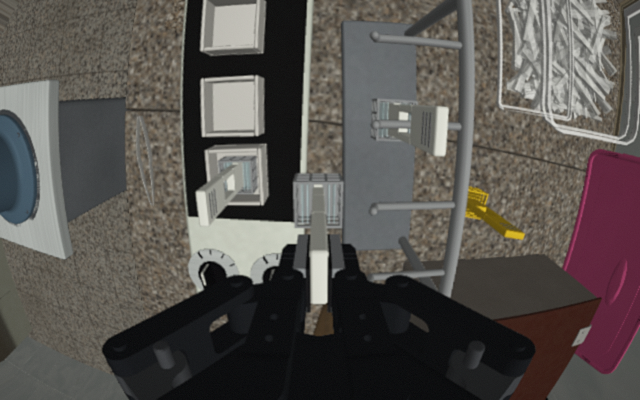

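Clear of the peg. The middle dish now reads (0.498, 0.120), about 5 mm away from before, so it may be moving. I'll hover and measure again.

```bash

python3 -m creep '[[0,0,0.035,0],[0,0,0.06,0.01],[-0.02,0,0.074,0.01],[-0.05,0,0.074,0.01],[-0.08,0,0.074,0.01],[-0.085,0,0.074,0.01],[-0.085,0,0.074,0.01],[-0.085,0,0.074,0.01]]' 0 40
python3 - <<'E'
from h import *
o=env.get_obs();im,d=snap('wrist','w16'); wdishes(im,d,o)
to(.5045,.1228,.128,6)
E
```

```text
time: 12.97
tool_pos: [0.5035, 0.1222, 0.2031]
orientation: [-90.0, -0.5, 5.9]
contact_force: [0.1, -0.1, -1.1]
gripper_width: 0.0075
wrist dish px [280  59  63  62] [488.9 207.3] [59.9 60.2] 5.6 0.072
wrist dish px [254 158  60  86] [472.3  89.8] [59.8 95.3] 5.0 0.0718
pos [0.504  0.1222 0.2031] ori [-90.02  -0.55   5.92] F [-0.6  -0.62 -1.1 ] w 0.0071 t 13.0167
shift [-0.0002  0.0751  0.0006] turn -0.0013
```

View pics/w16.png

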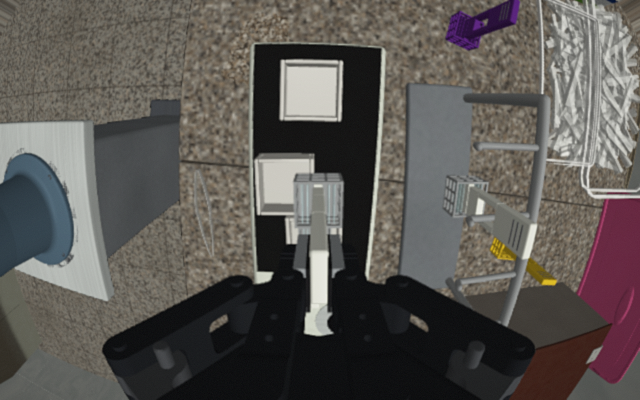

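The middle dish has been knocked toward the robot and now shows at (285,185). I'll locate it now that it is at rest.

```bash

python3 - <<'E'
from h import *
im,d=snap('top','top17'); crop('top17','top17c',290,150,480,300,4); topdishes(d)
o=env.get_obs();im,d=snap('wrist','w17')
T,W=wpts(d,o); z=W[...,2]
m=((z>.068)&(z<.076)&(W[...,0]>.42)&(W[...,0]<.56)&(W[...,1]>.06)&(W[...,1]<.165)&(im.min(2)>90))
q=W[m][:,:2]; print(q.min(0),q.max(0)); 
# left edge (min x) & top edge (max y) & rows
for y0 in np.arange(.08,.15,.01):
    k=q[np.abs(q[:,1]-y0)<.002]; 
    if len(k): print(y0.round(3),'x',k[:,0].min().round(4),k[:,0].max().round(4))
for x0 in np.arange(.45,.51,.01):
    k=q[np.abs(q[:,0]-x0)<.002]
    if len(k): print('x',x0.round(3),'y',k[:,1].min().round(4),k[:,1].max().round(4))
E
```

```text
top dish [0.4884 0.2095] yaw [4.6 4.5] side [0.06 0.06]
[0.4390225  0.06025226] [0.53527477 0.13961235]
0.08 x 0.4443 0.4824
0.09 x 0.4426 0.4469
0.1 x 0.4423 0.4463
0.11 x 0.4418 0.445
0.12 x 0.4402 0.4442
0.13 x 0.4397 0.4985
0.14 x 0.4796 0.4976
x 0.45 y 0.0759 0.1355
x 0.46 y 0.0762 0.1365
x 0.47 y 0.0777 0.1374
x 0.48 y 0.0605 0.1384
x 0.49 y 0.0607 0.1392
x 0.5 y 0.0635 0.1339
```

View pics/top17c.png

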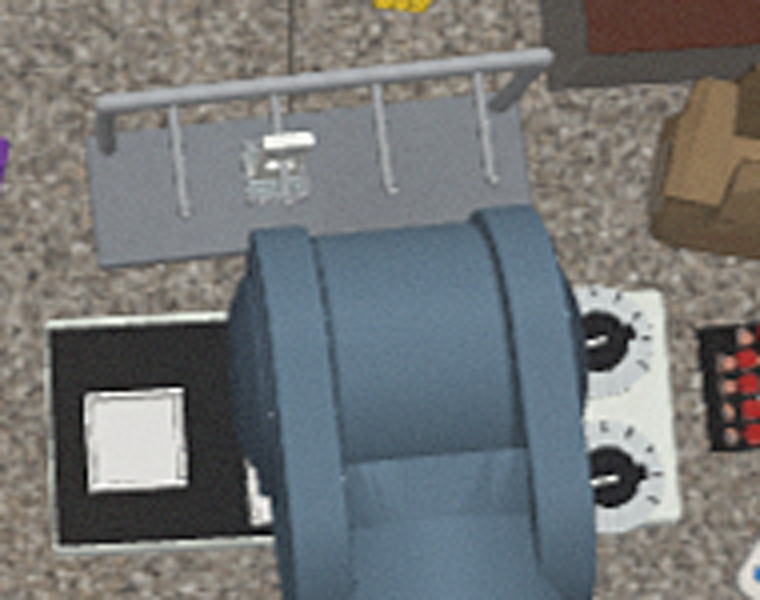

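The middle dish is now at about (0.472, 0.1077), yaw ≈ 5°, standing on the mat. Hovering there.

```bash
python3 -c "
from h import *
to(.472,.1075,.165,5.5)"
python3 -m creep '[[-0.015,0,-0.006,0],[-0.033,0.02,-0.0115,0.006],[-0.033,0.035,-0.0115,0.006],[-0.033,0.035,-0.0115,0.006],[-0.033,0.035,-0.0115,0.006],[-0.033,0.035,-0.0115,0.006]]' 0 40
python3 - <<'E'
from h import *
o=env.get_obs();im,d=snap('wrist','w18')
T,W=wpts(d,o); z=W[...,2]
m=((z>.068)&(z<.076)&(W[...,0]>.42)&(W[...,0]<.515)&(W[...,1]>.0775)&(W[...,1]<.165)&(im.min(2)>90))
print(cv2.minAreaRect(W[m][:,:2].astype(np.float32)*1000))
q=W[m][:,:2]
for y0 in np.arange(.08,.15,.01):
    k=q[np.abs(q[:,1]-y0)<.002]; 
    if len(k): print(y0.round(3),'x',k[:,0].min().round(4),k[:,0].max().round(4))
for x0 in np.arange(.45,.51,.01):
    k=q[np.abs(q[:,0]-x0)<.002]
    if len(k): print('x',x0.round(3),'y',k[:,1].min().round(4),k[:,1].max().round(4))
to(.472,.1075,.128,5.5)
E
```

```text
pos [0.504  0.1221 0.2029] ori [-90.03  -0.52   5.91] F [ 0.77  0.93 -1.49] w 0.0073 t 13.1167
shift [-0.0337  0.0376 -0.0112] turn 0.0072
time: 13.62
tool_pos: [0.4743, 0.1074, 0.1684]
orientation: [-90.0, -0.6, 5.6]
contact_force: [-0.3, 0.2, -0.2]
gripper_width: 0.0077
((476.60198974609375, 105.881591796875), (70.6494369506836, 63.693538665771484), 5.603750228881836)
0.08 x 0.4435 0.5147
0.09 x 0.4428 0.503
0.1 x 0.4423 0.5017
0.11 x 0.4407 0.5005
0.12 x 0.44 0.5001
0.13 x 0.4393 0.499
0.14 x 0.481 0.4977
x 0.45 y 0.0775 0.1353
x 0.46 y 0.1325 0.1364
x 0.47 y 0.1335 0.1372
x 0.48 y 0.1346 0.1383
x 0.49 y 0.1353 0.1389
x 0.5 y 0.078 0.1371
pos [0.4745 0.1075 0.1687] ori [-90.02  -0.65   5.57] F [ 0.62 -1.04 -0.2 ] w 0.0074 t 13.6667
shift [-0.003   0.0407  0.0003] turn 0.0012
```

View pics/w18.png

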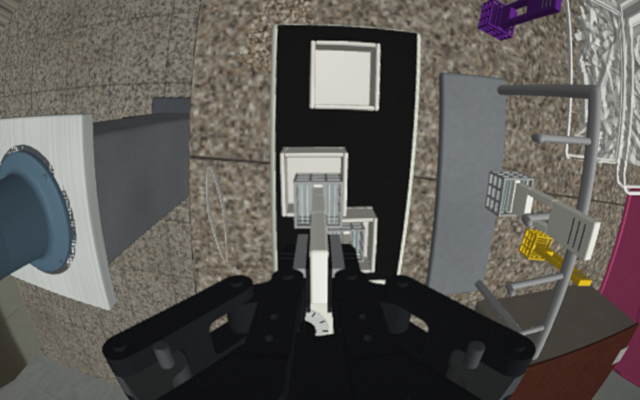

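Both views agree on a dish centre of (0.471, 0.1075). Lowering.

```bash

python3 -m creep '[[-0.0035,0.01,0,0],[-0.0035,0.025,0,0],[-0.0035,0.04,0,0],[-0.0035,0.05,0,0],[-0.0035,0.055,0,0],[-0.0035,0.055,0,0],[-0.0035,0.055,0,0]]' 0 40
python3 - <<'E'
from h import *
o=env.get_obs();im,d=snap('wrist','w19')
to(.4713,.1075,.109,5.5)
E
```

```text
time: 14.25
tool_pos: [0.4725, 0.1073, 0.1143]
orientation: [-90.0, -0.7, 5.6]
contact_force: [-0.3, -0.6, -0.6]
gripper_width: 0.0072
pos [0.4727 0.1073 0.1146] ori [-90.02  -0.75   5.57] F [-0.04 -0.01 -1.11] w 0.0074 t 14.3
shift [-0.0014  0.0056  0.0003] turn 0.0013
```

View pics/w19.png

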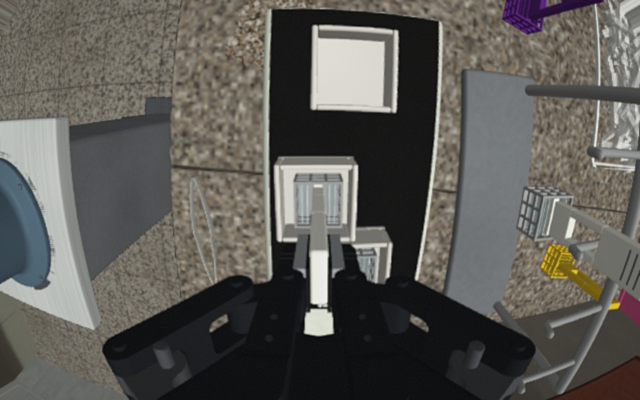

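```bash

python3 -m creep '[[-0.0015,0.002,0,0],[-0.0015,0.003,0,0],[-0.0015,0.004,0,0],[-0.0015,0.0045,0,0],[-0.0015,0.0045,0,0]]' 0 40
python3 - <<'E'
from h import *
to(.4713,.1075,.109,5.5)
E
```

```text
time: 14.72
tool_pos: [0.472, 0.1073, 0.1111]
orientation: [-90.0, -0.8, 5.6]
contact_force: [-0.4, -0.0, 5.4]
gripper_width: 0.0071
pos [0.472  0.1073 0.1111] ori [-90.02  -0.85   5.58] F [-0.42 -0.04  5.37] w 0.0071 t 14.7167
shift [-0.0007  0.0021  0.0003] turn 0.0013
```

Floor contact at z = 0.111, as expected. Releasing.

```bash

python3 -m creep '[[0,0,0,0],[0,0,0,0],[0,0,0,0],[0,0,0,0],[0,-0.02,0,0],[0,-0.05,0,0],[0,-0.09,0,0],[0,-0.13,0,0]]' 0.05
python3 -m creep '[[0,-0.02,0,0],[0.02,-0.04,0.01,-0.01],[0.02,-0.04,0.02,-0.016],[0.02,-0.04,0.02,-0.016]]' 0.05
python3 - <<'E'
from h import *
o=env.get_obs();im,d=snap('wrist','w20'); wdishes(im,d,o)
to(.654,.1255,.22,6.5)
E
```

```text
time: 15.38
tool_pos: [0.4687, 0.107, 0.2416]
orientation: [-90.0, -0.7, 5.6]
contact_force: [1.3, 0.4, -0.6]
gripper_width: 0.05
time: 15.72
tool_pos: [0.4873, 0.1302, 0.2825]
orientation: [-90.0, -0.8, 6.6]
contact_force: [-0.7, 0.5, 0.3]
gripper_width: 0.0497
wrist dish px [300  76  50  50] [489. 207.] [60.  60.3] 5.3 0.0722
wrist dish px [278 154  69  90] [488.8  78.7] [ 87.4 124.6] 8.1 0.0718
wrist dish px [290 164  28  28] [473.8 107. ] [35.  36.2] 6.4 0.0691
wrist dish px [312 210  26  25] [508.2  48.9] [33.9 35.3] 7.2 0.0694
wrist dish px [302 215  21  29] [492.7  38.1] [27.4 41.3] 5.4 0.0715
pos [0.486  0.1293 0.2812] ori [-90.04  -0.64   6.56] F [-0.57 -0.38  0.01] w 0.0501 t 15.7667
shift [ 0.1658  0.0631 -0.023 ] turn 0.0011
```

View pics/w20.png

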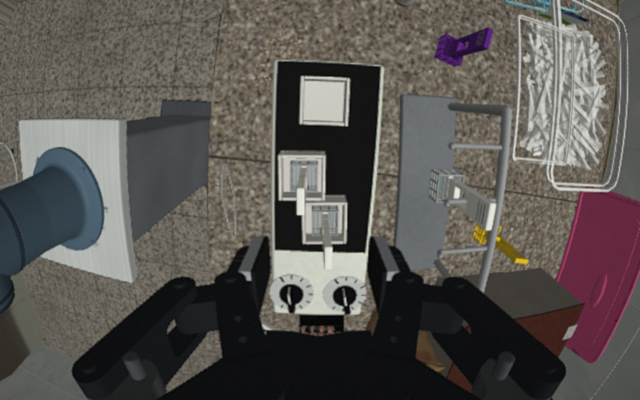

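Two baskets now stand in dishes, at (302,177) and (325,220). Next is the last white one on the stand, tab at (480,208).

```bash

python3 -m creep '[[0.04,0,-0.006,0],[0.08,0,-0.012,0],[0.12,0,-0.02,0],[0.15,0.03,-0.023,0],[0.166,0.05,-0.023,0],[0.166,0.06,-0.023,0],[0.166,0.06,-0.023,0],[0.166,0.06,-0.023,0]]' 0.05
python3 - <<'E'
from h import *
o=env.get_obs();im,d=snap('wrist','w21')
T,W=wpts(d,o)
m=(im.min(2)>170)&(W[...,2]>.195)&(W[...,2]<.225)&(W[...,0]>.62)&(W[...,0]<.7)
n,l,s,ce=cv2.connectedComponentsWithStats(m.astype(np.uint8))
for i in range(1,n):
  if s[i,4]>60: q=W[l==i];print(s[i],q[:,2].mean().round(4), cv2.minAreaRect(q[:,:2].astype(np.float32)*1000))
to(.654,.1255,.151,6.5)
E
```

```text
time: 16.43
tool_pos: [0.6523, 0.125, 0.2208]
orientation: [-90.0, -0.3, 6.6]
contact_force: [-0.5, -0.2, 1.1]
gripper_width: 0.0498
[315 201  11  40 413] 0.2115 ((653.5611572265625, 125.06546783447266), (6.454711437225342, 27.3008975982666), 6.901571750640869)
pos [0.653  0.1252 0.2227] ori [-90.04  -0.51   6.56] F [-0.01  0.3   0.38] w 0.0502 t 16.4833
shift [0.0004 0.0717 0.0002] turn 0.001
```

View pics/w21.png

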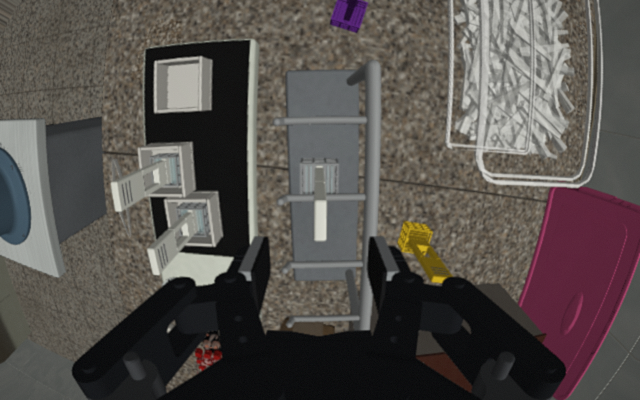

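Tab at (321,220), centred. Lowering, gripping and lifting.

```bash

python3 -m creep '[[0.001,0.02,0,0],[0.001,0.04,0,0],[0.001,0.06,0,0],[0.001,0.072,0,0],[0.001,0.072,0,0],[0.001,0.072,0,0]]' 0.05
python3 -m creep '[[0,0,0,0],[0,0,0,0],[0,0,0,0],[0,0,0,0],[0,0,0,0],[0,0,0,0]]' 0 40
python3 -m creep '[[0,-0.006,0,0],[0,-0.012,0,0],[0,-0.017,0,0],[0,-0.017,0,0],[0,-0.017,0,0],[0,-0.017,0,0]]' 0 40
python3 - <<'E'
from h import *
o=env.get_obs();im,d=snap('wrist','w22');crop('w22','w22c',220,150,420,310,4)
to(.654,.1255,.171,6.5)
E
```

```text
time: 16.98
tool_pos: [0.654, 0.1253, 0.1518]
orientation: [-90.0, -0.5, 6.6]
contact_force: [0.1, -0.1, -0.8]
gripper_width: 0.0499
time: 17.48
tool_pos: [0.6548, 0.1253, 0.1532]
orientation: [-90.1, -0.7, 6.6]
contact_force: [-0.2, 0.6, 6.5]
gripper_width: 0.0077
time: 17.98
tool_pos: [0.6546, 0.1253, 0.1699]
orientation: [-90.1, -0.6, 6.6]
contact_force: [-0.4, 0.2, -0.8]
gripper_width: 0.0074
pos [0.6544 0.1253 0.1698] ori [-90.06  -0.62   6.57] F [ 0.65  0.07 -1.52] w 0.0073 t 18.0333
shift [-0.0004 -0.0012  0.0002] turn 0.0012
```

View pics/w22c.png

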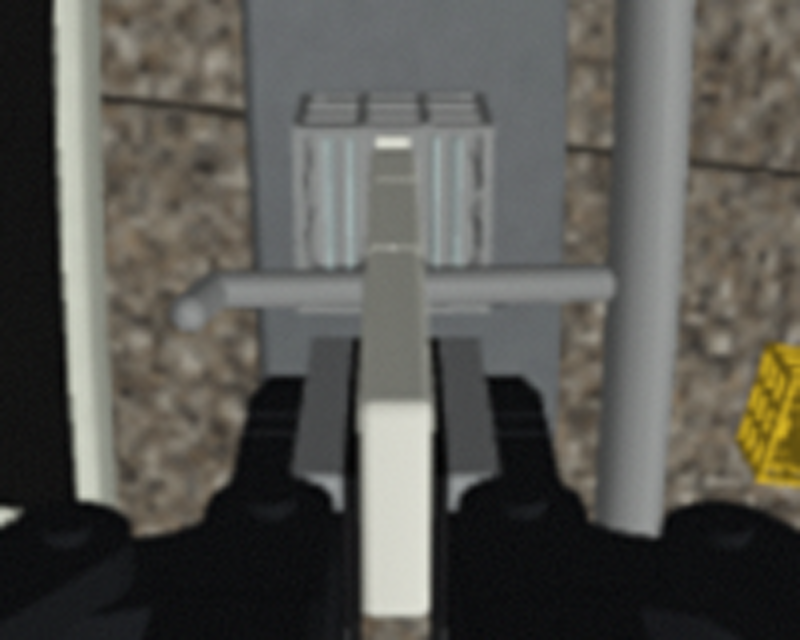

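Gripped and raised. Drawing off, then raising.

```bash

python3 -m creep '[[-0.015,0,0,0],[-0.03,0,0,0],[-0.045,0,0,0],[-0.06,0,0,0],[-0.07,0,0,0],[-0.07,0,0,0],[-0.07,-0.02,0,0],[-0.07,-0.03,0,0]]' 0 40
python3 -m creep '[[0,0,0.03,0],[0,0,0.06,0.01],[-0.02,0,0.075,0.02],[-0.05,0,0.08,0.02],[-0.07,0,0.08,0.02],[-0.07,0,0.08,0.02],[-0.07,0,0.08,0.02]]' 0 40
python3 - <<'E'
from h import *
o=env.get_obs();im,d=snap('wrist','w23'); wdishes(im,d,o)
to(.489,.207,.17,5.5)
E
```

```text
time: 18.7
tool_pos: [0.5848, 0.1173, 0.1999]
orientation: [-90.1, -0.6, 6.6]
contact_force: [0.9, -1.4, 0.2]
gripper_width: 0.0073
time: 19.28
tool_pos: [0.5063, 0.1891, 0.1995]
orientation: [-90.0, -0.7, 5.5]
contact_force: [0.9, 0.7, -0.7]
gripper_width: 0.0077
wrist dish px [270 127  62  60] [488.6 207.6] [59.7 59.5] 4.9 0.072
wrist dish px [248 220  47  51] [465.8 107.6] [49.5 59.7] 5.8 0.0714
wrist dish px [263 230  34  32] [473.6 107.3] [35.8 37.3] 4.4 0.0695
wrist dish px [311 308  21   7] [527.1  23.1] [24.3  5.3] 2.7 0.0708
pos [0.5073 0.1891 0.1996] ori [-90.03  -0.75   5.43] F [-0.   -0.29 -0.35] w 0.0074 t 19.3333
shift [-0.0169  0.0293  0.0196] turn -0.0012
```

View pics/w23.png

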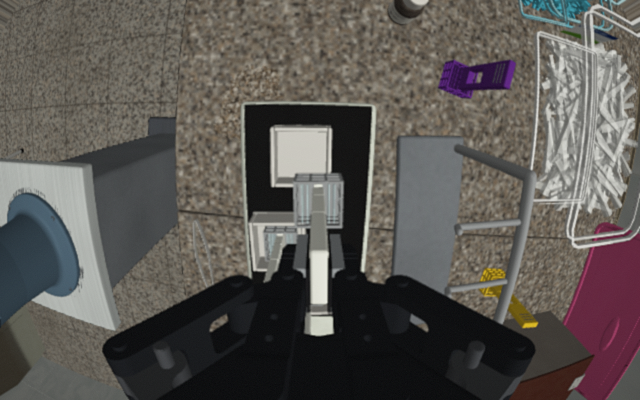

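```bash

python3 -m creep '[[-0.018,0,0.02,0],[-0.018,0,0.02,0],[-0.018,0.02,0.02,0],[-0.018,0.03,0.02,0],[-0.018,0.03,0.02,0],[-0.018,0.03,0.02,0]]' 0 40
python3 - <<'E'
from h import *
o=env.get_obs();im,d=snap('wrist','w24'); wdishes(im,d,o)
to(.4886,.2075,.1145,5.2)
E
```

```text
time: 19.83
tool_pos: [0.4879, 0.2068, 0.1686]
orientation: [-90.1, -0.6, 5.4]
contact_force: [0.8, 0.3, -0.6]
gripper_width: 0.0073
wrist dish px [285 151  68  65] [488.7 207.2] [60.3 59.9] 4.8 0.072
wrist dish px [261 249  21  33] [444.  121.3] [39.3 17.9] 67.9 0.0711
wrist dish px [311 309  16  12] [503.1  59.5] [16.8 14.2] 6.0 0.0705
wrist dish px [306 313  13  22] [493.2  42.8] [10.6 34.9] 29.1 0.0689
pos [0.4883 0.207  0.1693] ori [-90.04  -0.73   5.39] F [ 0.34  0.23 -0.66] w 0.0073 t 19.8833
shift [-0.0004  0.0548  0.0005] turn 0.0034
```

View pics/w24.png

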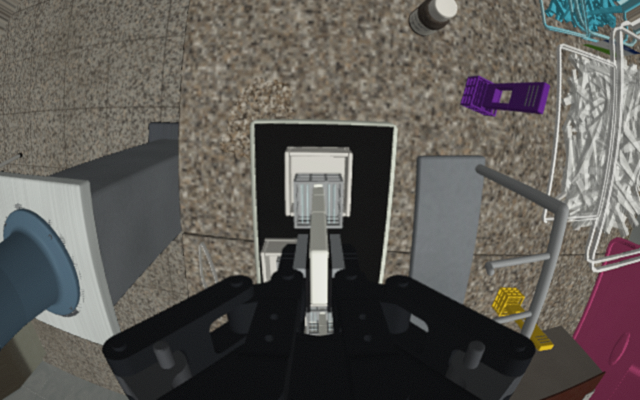

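The left dish is at (0.4886, 0.2073) with the basket right above it. Lowering to just above floor contact.

```bash

python3 -m creep '[[0,0.012,0,0],[0,0.026,0,0],[0,0.04,0,0],[0,0.05,0,0],[0,0.055,0,0],[0,0.055,0,0],[0,0.055,0,0]]' 0 40
python3 -m creep '[[0,0.001,0,0],[0,0.0025,0,0],[0,0.004,0,0],[0,0.0045,0,0],[0,0.0045,0,0]]' 0 40
python3 - <<'E'
from h import *
o=env.get_obs();im,d=snap('wrist','w25')
to(.4886,.2075,.1095,5.2)
E
```

```text
time: 20.47
tool_pos: [0.4893, 0.207, 0.1147]
orientation: [-90.0, -0.7, 5.4]
contact_force: [0.1, 0.3, 0.5]
gripper_width: 0.0069
time: 20.88
tool_pos: [0.4898, 0.2071, 0.1107]
orientation: [-90.0, -0.8, 5.4]
contact_force: [-0.0, 0.9, 0.6]
gripper_width: 0.0072
pos [0.4898 0.2071 0.1107] ori [-90.03  -0.8    5.38] F [ 0.55 -0.76  1.41] w 0.0074 t 20.9333
shift [-0.0012  0.0011  0.0005] turn 0.0031
```

View pics/w25.png

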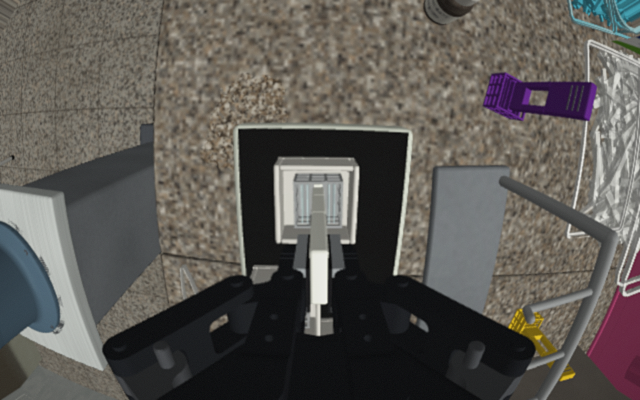

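Contact is beginning and the foot is centred in the dish at (317,200). Releasing and rising.

```bash

python3 -m creep '[[0,0.001,0,0],[0,0.001,0,0],[0,0.001,0,0]]' 0 40
python3 -m creep '[[0,0,0,0],[0,0,0,0],[0,0,0,0],[0,0,0,0],[0,-0.02,0,0],[0,-0.05,0,0],[0,-0.09,0,0],[0,-0.13,0,0]]' 0.05
python3 -m creep '[[0,-0.03,0,0],[0,-0.06,0,0],[0,-0.06,0,0],[0,-0.06,0,0]]' 0.05
python3 - <<'E'
from h import *
o=env.get_obs();im,d=snap('wrist','w26'); wdishes(im,d,o)
snap('scene','s26'); crop('s26','s26c',300,130,440,260,5)
to(.55,-.085,.30,60)
E
```

```text
time: 21.18
tool_pos: [0.4901, 0.2072, 0.1106]
orientation: [-90.0, -0.9, 5.4]
contact_force: [-1.0, -0.4, 5.0]
gripper_width: 0.0073
time: 21.85
tool_pos: [0.4869, 0.2067, 0.241]
orientation: [-90.1, -0.7, 5.4]
contact_force: [1.9, 0.9, -0.3]
gripper_width: 0.05
time: 22.18
tool_pos: [0.4876, 0.2071, 0.3028]
orientation: [-90.0, -0.9, 5.4]
contact_force: [0.3, 0.2, -0.7]
gripper_width: 0.05
wrist dish px [294 136  46  45] [488.9 207.6] [59.9 59.5] 5.2 0.0721
wrist dish px [306 145  26  27] [491.8 207.4] [33.6 35.3] 5.6 0.0683
wrist dish px [276 206  63  76] [488.1  78.8] [ 87.8 123.4] 6.9 0.0712
wrist dish px [286 215  27  24] [473.5 107.3] [36.7 36.5] 4.9 0.069
wrist dish px [300 253  18  30] [492.5  41.2] [26.1 48.5] 4.2 0.0712
wrist dish px [308 253  24  22] [508.4  49.2] [34.2 36.1] 6.1 0.0689
pos [0.4859 0.2066 0.2999] ori [-90.07  -0.61   5.38] F [-0.81 -0.07 -0.31] w 0.0498 t 22.2833
shift [ 0.0364  0.0006 -0.2964] turn -0.9532
```

View pics/w26.png

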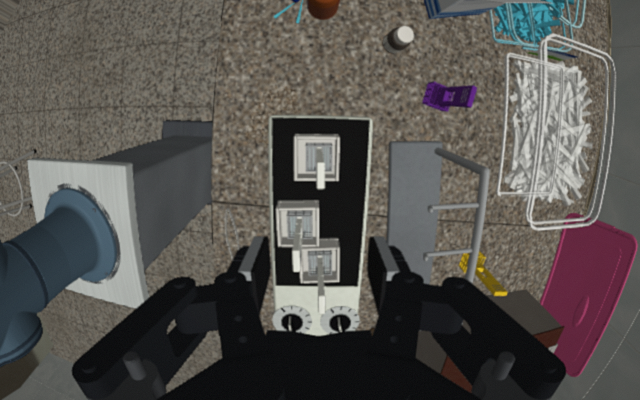

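View pics/s26c.png

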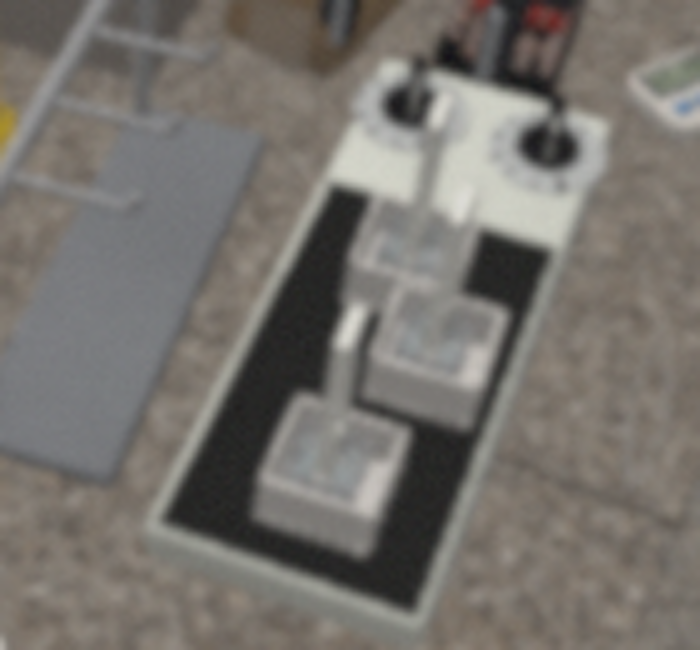

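All three baskets stand in their dishes. Foot against dish centre: (491.8,207.4)/(488.9,207.6), (473.5,107.3)/(471,107.5) and (508.4,49)/(507.5,48.7) mm, all under 3 mm. Now the dials, starting with obstacle clearance around them and the pointer angles.

```bash

python3 - <<'E'
from h import *
d=np.load('pics/top0.npy');P=pts('top',d).reshape(-1,3)
for n,c in [('speed',(.558,-.083)),('timer',(.472,-.090))]:
  for h in (.06,.08,.1,.12,.15,.18):
    k=P[(P[:,2]>h)&(P[:,2]<.5)]; r=np.hypot(k[:,0]-c[0],k[:,1]-c[1]); k=k[r>.03];r=r[r>.03];i=r.argmin(); print(n,h,r[i].round(3),k[i].round(3))
im=cv2.imread('pics/top0.png')[...,::-1].astype(int)
# white pointer line pixels on dial tops, subpixel
for n,(u0,v0) in [('speed',(440,235)),('timer',(443,269))]:
  sub=im[v0-9:v0+9,u0-9:u0+9].min(2); ys,xs=np.where(sub>120); print(n,[(u0-9+x,v0-9+y,sub[y,x]) for y,x in zip(ys,xs)][:40])
E
```

```text
speed 0.06 0.074 [ 0.63  -0.096  0.179]
speed 0.08 0.074 [ 0.63  -0.096  0.179]
speed 0.1 0.074 [ 0.63  -0.096  0.179]
speed 0.12 0.074 [ 0.63  -0.096  0.179]
speed 0.15 0.074 [ 0.63  -0.096  0.179]
speed 0.18 0.075 [ 0.632 -0.094  0.18 ]
timer 0.06 0.08 [ 0.55  -0.073  0.072]
timer 0.08 0.102 [ 0.522 -0.179  0.083]
timer 0.1 0.154 [ 0.619 -0.134  0.125]
timer 0.12 0.154 [ 0.619 -0.134  0.125]
timer 0.15 0.156 [ 0.623 -0.13   0.156]
timer 0.18 0.161 [ 0.632 -0.094  0.18 ]
speed [(np.int64(431), np.int64(226), np.int64(200)), (np.int64(432), np.int64(226), np.int64(155)), (np.int64(433), np.int64(226), np.int64(176)), (np.int64(434), np.int64(226), np.int64(194)), (np.int64(435), np.int64(226), np.int64(200)), (np.int64(436), np.int64(226), np.int64(197)), (np.int64(437), np.int64(226), np.int64(204)), (np.int64(438), np.int64(226), np.int64(206)), (np.int64(439), np.int64(226), np.int64(209)), (np.int64(440), np.int64(226), np.int64(207)), (np.int64(441), np.int64(226), np.int64(204)), (np.int64(442), np.int64(226), np.int64(206)), (np.int64(443), np.int64(226), np.int64(197)), (np.i
[... 2450 characters left out ...]
int64(441), np.int64(261), np.int64(124)), (np.int64(442), np.int64(261), np.int64(136)), (np.int64(443), np.int64(261), np.int64(137)), (np.int64(444), np.int64(261), np.int64(162)), (np.int64(445), np.int64(261), np.int64(200)), (np.int64(446), np.int64(261), np.int64(209)), (np.int64(447), np.int64(261), np.int64(202)), (np.int64(448), np.int64(261), np.int64(199)), (np.int64(449), np.int64(261), np.int64(199)), (np.int64(450), np.int64(261), np.int64(199)), (np.int64(451), np.int64(261), np.int64(204)), (np.int64(434), np.int64(262), np.int64(199)), (np.int64(435), np.int64(262), np.int64(197)), (np.int64(436), np.int64(262), np.int64(204)), (np.int64(437), np.int64(262), np.int64(169))]
```

```bash

python3 - <<'E'
from h import *
o=env.get_obs()
for f in ('w25','w26'):
  T,W=wpts(np.load(f'pics/{f}.npy'),o); k=(T[...,1]<-30)&(np.abs(T[...,0])<.1)&(np.abs(T[...,2])<.08)
  k=(T[...,1]<-.03)&(T[...,1]>-.165)&(np.abs(T[...,0])<.12)&(np.abs(T[...,2])<.06); q=T[k]
  for a in np.arange(-.16,-.03,.015):
    s=q[(q[:,1]>=a)&(q[:,1]<a+.015)]
    if len(s): print(f,a.round(3),'x',np.percentile(s[:,0],[.5,99.5]).round(3),'z',np.percentile(s[:,2],[.5,99.5]).round(3))
E
```

```text
w25 -0.145 x [-0.046  0.046] z [0.004 0.02 ]
w25 -0.13 x [-0.06   0.061] z [-0.004  0.02 ]
w25 -0.115 x [-0.057  0.058] z [-0.01   0.017]
w25 -0.1 x [-0.048  0.048] z [-0.011  0.017]
w25 -0.085 x [-0.038  0.039] z [-0.009  0.013]
w25 -0.07 x [-0.017  0.017] z [-0.013  0.014]
w25 -0.055 x [-0.017  0.017] z [0.005 0.014]
w25 -0.04 x [-0.016  0.017] z [0.006 0.014]
w26 -0.145 x [-0.066  0.066] z [0.002 0.02 ]
w26 -0.13 x [-0.065  0.066] z [-0.002  0.02 ]
w26 -0.115 x [-0.062  0.063] z [-0.013  0.017]
w26 -0.1 x [-0.059  0.059] z [-0.013  0.017]
w26 -0.085 x [-0.056  0.057] z [-0.012  0.013]
w26 -0.07 x [-0.038  0.039] z [-0.012  0.011]
w26 -0.055 x [-0.038  0.039] z [-0.012  0.011]
w26 -0.04 x [-0.036  0.036] z [-0.012  0.011]
```

Clearance near the speed dial is tight: the cardboard box corner is 74 mm off against knuckles at about ±61-66 mm, so I'll use a small opening there. Moving above the dials and making the half turn, so the last joint has range for the clockwise turn.

```bash

python3 -m creep '[[0.005,0,-0.037,-0.12],[0.01,0,-0.074,-0.24],[0.015,0,-0.11,-0.36],[0.02,0,-0.148,-0.48],[0.022,0,-0.185,-0.6],[0.026,0,-0.222,-0.72],[0.03,0,-0.26,-0.84],[0.034,0,-0.29,-0.96]]' 0.03
python3 -m creep '[[0,0,0,-0.12],[0,0,0,-0.24],[0,0,0,-0.36],[0,0,0,-0.48],[0,0,0,-0.6],[0,0,0,-0.72],[0,0,0,-0.84],[0,0,0,-0.96]]'
python3 -m creep '[[0,0,0,-0.12],[0,0,0,-0.24],[0,0,0,-0.36],[0,0,0,-0.48],[0,0,0,-0.6],[0,0,0,-0.72],[0,0,0,-0.84],[0,0,0,-0.96]]'
python3 - <<'E'
from h import *
o=env.get_obs();im,d=snap('wrist','w27');print(o['q'].round(1))
to(.558,-.083,.2,190)
E
```

```text
time: 22.95
tool_pos: [0.5459, -0.081, 0.2984]
orientation: [-90.3, -0.2, 58.4]
contact_force: [1.0, 0.3, -0.3]
gripper_width: 0.0299
time: 23.62
tool_pos: [0.5448, -0.0807, 0.2961]
orientation: [-90.2, -0.0, 113.7]
contact_force: [1.2, 0.6, -0.1]
gripper_width: 0.03
time: 24.28
tool_pos: [0.5437, -0.0805, 0.2938]
orientation: [-90.1, -0.1, 169.1]
contact_force: [0.2, 0.6, -0.3]
gripper_width: 0.0299
[-15.1  18.6  13.9  85.5   0.1 -94.2]
pos [ 0.5437 -0.0805  0.2938] ori [-9.0140e+01 -1.0000e-01  1.6929e+02] F [-0.28  0.81 -0.24] w 0.0299 t 24.3333
shift [-0.0147  0.0938  0.0001] turn -0.3614
```

View pics/w27.png

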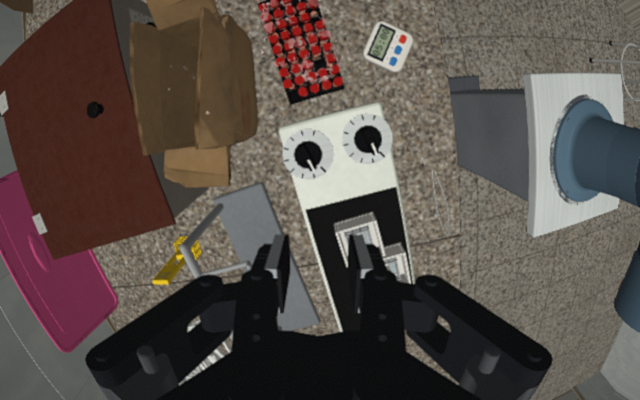

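The wrist view shows the speed dial at (308,155) and the timer dial at (368,140), with the white pointer lines clearly visible. Measuring axes and pointers.

```bash
cat >> h.py <<'E'
def wproj_dials(fn,o,show=True):
    im=cv2.imread(f'pics/{fn}.png');d=np.load(f'pics/{fn}.npy');T,W=wpts(d,o)
    g=cv2.cvtColor(im,cv2.COLOR_BGR2GRAY)
    out={}
    for n,c in [('speed',(.558,-.084)),('timer',(.472,-.090))]:
        r=np.hypot(W[...,0]-c[0],W[...,1]-c[1])
        bar=(r<.026)&(W[...,2]>.062)&(W[...,2]<.08)
        # resample: cast every bar px onto z=.071
        q=np.array([wray(o,x,y,.071)[:2] for y,x in zip(*np.where(bar))])
        rc=cv2.minAreaRect((q*1000).astype(np.float32)); b=cv2.boxPoints(rc)
        e=max([b[1]-b[0],b[2]-b[1]],key=np.linalg.norm); a=np.degrees(np.arctan2(e[1],e[0]))%180
        w=np.where(bar&(g>130)); lw=np.array([wray(o,x,y,.071)[:2] for y,x in zip(*w)])
        # skirt dark disc centre at z .047
        ce=np.array(rc[0])/1000
        v=lw.mean(0)-ce if len(lw) else np.zeros(2)
        ap=a if np.dot(v,[np.cos(np.radians(a)),np.sin(np.radians(a))])>0 else a-180
        print(n,'centre',ce.round(4),'size',np.round(rc[1],1),'pointer dir',round(ap,1),'white n',len(lw),'line dir',np.degrees(np.arctan2(v[1],v[0])).round(1))
        out[n]=(ce,ap)
    s,t=out['speed'][0],out['timer'][0]; y=np.degrees(np.arctan2(*(s-t)[::-1])); print('shaker yaw from axes',y.round(2))
    for n in out: print(n,'angle deg',(((120+SY-out[n][1])+180)%360-180).__round__(1))
SY=3.8
E
python3 - <<'E'
from h import *
o=env.get_obs(); wproj_dials('w27',o); crop('w27','w27c',270,90,410,200,5)
E
```

```text
speed centre [ 0.5573 -0.0867] size [11.6 35.8] pointer dir 107.4 white n 32 line dir 103.0
timer centre [ 0.4729 -0.0927] size [11.7 36.9] pointer dir 103.5 white n 35 line dir 104.3
shaker yaw from axes 4.05
speed angle deg 16.4
timer angle deg 20.3
```

View pics/w27c.png

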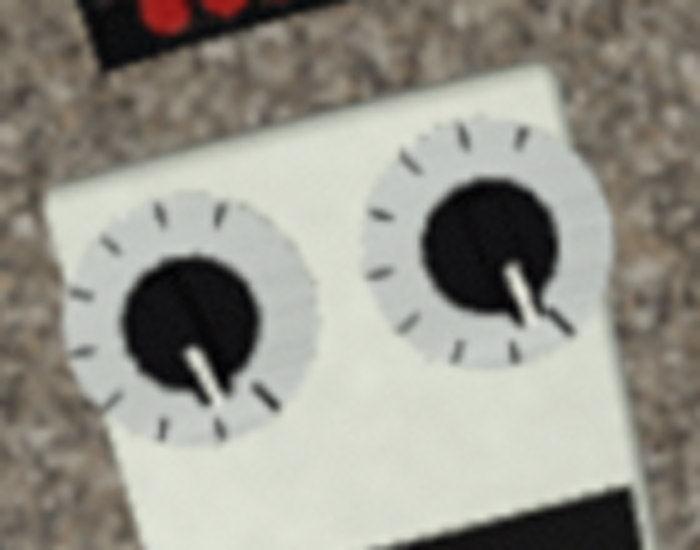

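The crop shows both pointers between the zero mark and the first mark: speed about 16°, timer about 20°. Aligning over the speed dial with a grip yaw of 197.4°.

```bash
python3 -c "
from h import *
to(.5573,-.0867,.13,197.4)"
python3 -m creep '[[-0.014,0,0.005,-0.12],[-0.0145,0.02,0.0085,-0.24],[-0.0145,0.05,0.0085,-0.36],[-0.0145,0.09,0.0085,-0.48],[-0.0145,0.13,0.0085,-0.49],[-0.0145,0.164,0.0085,-0.49],[-0.0145,0.164,0.0085,-0.49],[-0.0145,0.164,0.0085,-0.49]]' 0.03
python3 - <<'E'
from h import *
o=env.get_obs();im,d=snap('wrist','w28');wproj_dials('w28',o)
to(.5573,-.0867,.025,197.4)
E
```

```text
pos [ 0.5437 -0.0805  0.2938] ori [-9.0140e+01 -1.0000e-01  1.6929e+02] F [-0.28  0.81 -0.24] w 0.0299 t 24.3333
shift [-0.0148  0.1638  0.004 ] turn -0.4905
time: 25.0
tool_pos: [0.5529, -0.0901, 0.1272]
orientation: [-90.4, -0.4, -162.7]
contact_force: [-0.4, 0.1, -0.1]
gripper_width: 0.0301
speed centre [ 0.5584 -0.0873] size [10.3 37.6] pointer dir 107.2 white n 80 line dir 106.3
timer centre [ 0.4748 -0.0935] size [12.3 38.4] pointer dir 104.2 white n 60 line dir 111.2
shaker yaw from axes 4.18
speed angle deg 16.6
timer angle deg 19.6
pos [ 0.5555 -0.0909  0.1299] ori [-9.023e+01 -1.100e-01 -1.627e+02] F [-0.06 -0.27  1.41] w 0.0301 t 25.05
shift [-0.0031  0.1049 -0.003 ] turn -0.0017
```

View pics/w28.png

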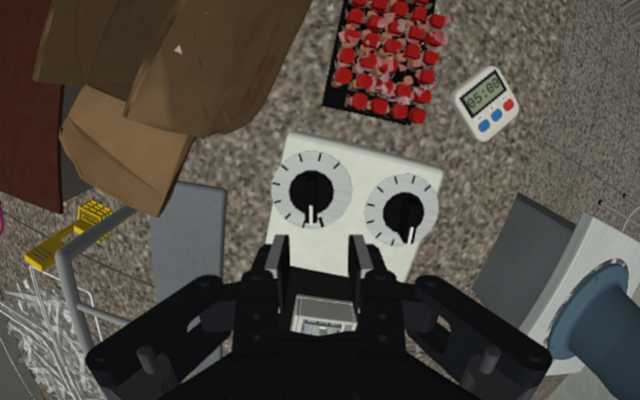

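```bash
python3 -c "
from h import *
to(.558,-.087,.055,197.3)"
python3 -m creep '[[-0.0036,0.03,-0.003,0],[-0.0036,0.05,-0.003,0],[-0.0036,0.075,-0.003,0],[-0.0036,0.075,-0.003,0],[-0.0036,0.075,-0.003,0]]' 0.03
python3 - <<'E'
from h import *
o=env.get_obs();im,d=snap('wrist','w29');wproj_dials('w29',o); crop('w29','w29c',240,170,400,290,5)
to(.558,-.087,.025,197.3)
E
```

```text
pos [ 0.5555 -0.0909  0.1299] ori [-9.023e+01 -1.100e-01 -1.627e+02] F [-0.06 -0.27  1.41] w 0.0301 t 25.05
shift [-0.0036  0.0749 -0.0027] turn 0.0001
time: 25.47
tool_pos: [0.5588, -0.0869, 0.0565]
orientation: [-90.2, -0.0, -162.7]
contact_force: [0.3, -0.3, 0.5]
gripper_width: 0.0301
speed centre [ 0.5583 -0.0877] size [ 9.3 39.1] pointer dir 107.2 white n 129 line dir 107.6
timer centre [ 0.4763 -0.0956] size [13.6 34.9] pointer dir 103.3 white n 58 line dir 118.8
shaker yaw from axes 5.5
speed angle deg 16.6
timer angle deg 20.5
pos [ 0.5598 -0.0872  0.0575] ori [-9.0120e+01  6.0000e-02 -1.6272e+02] F [1.09 0.27 0.  ] w 0.0301 t 25.5167
shift [ 0.0017  0.0325 -0.0007] turn -0.0004
```

View pics/w29c.png

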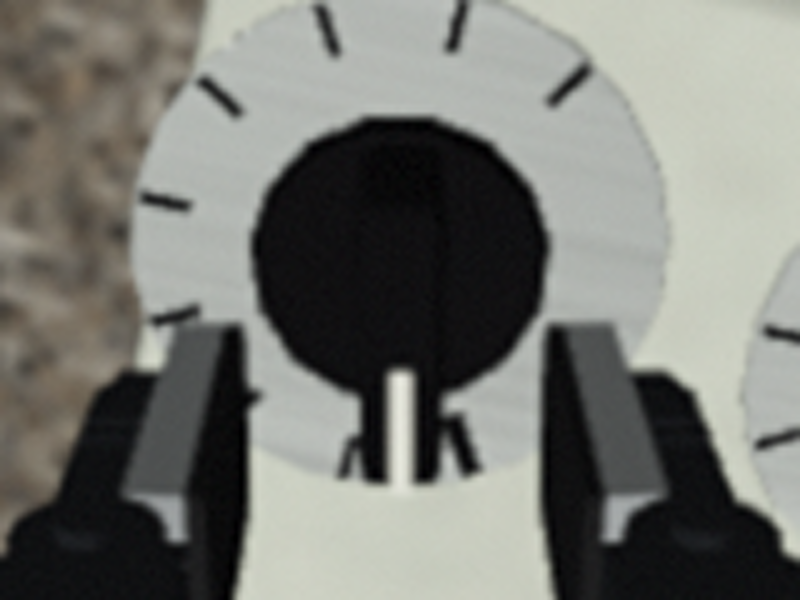

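The bar is centred between the fingers at crop (400,300). Lowering onto the bar and gripping.

```bash

python3 -m creep '[[0.0012,0.012,-0.0005,0],[0.0012,0.022,-0.0005,0],[0.0012,0.033,-0.0005,0],[0.0012,0.033,-0.0005,0],[0.0012,0.033,-0.0005,0]]' 0.03
python3 -m creep '[[0,0,0,0],[0,0,0,0],[0,0,0,0],[0,0,0,0],[0,0,0,0]]' 0 40
python3 - <<'E'
from h import *
im,d=snap('wrist','w30');crop('w30','w30c',240,170,400,290,5)
to(.558,-.087,.025,64)
E
```

```text
time: 25.93
tool_pos: [0.5588, -0.0871, 0.0252]
orientation: [-90.1, 0.1, -162.7]
contact_force: [-0.2, 0.3, 0.2]
gripper_width: 0.03
time: 26.35
tool_pos: [0.5585, -0.0879, 0.0267]
orientation: [-90.0, 0.0, -162.8]
contact_force: [-4.0, -2.5, 5.5]
gripper_width: 0.0089
pos [ 0.5585 -0.0879  0.0267] ori [-9.0010e+01  4.0000e-02 -1.6276e+02] F [-3.49 -1.32  4.93] w 0.0088 t 26.4
shift [ 0.0002  0.0017 -0.001 ] turn 2.3256
```

View pics/w30c.png

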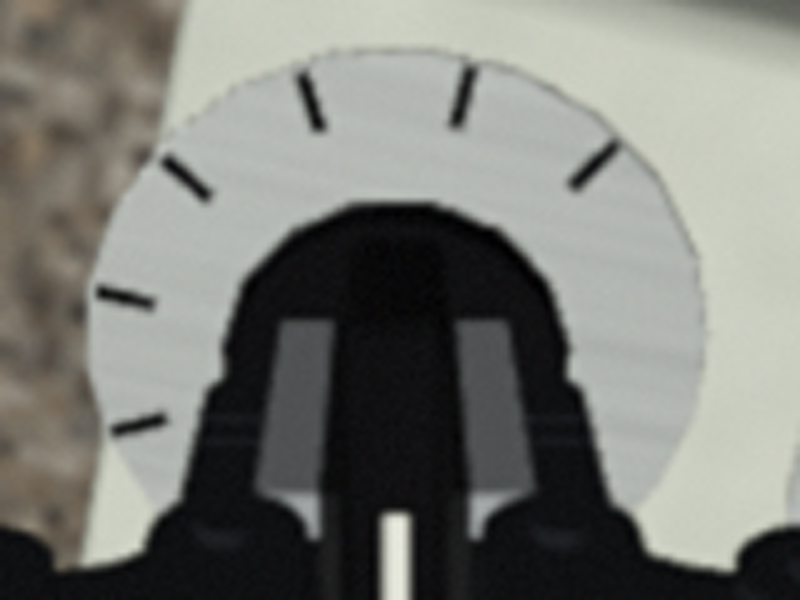

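The bar is gripped at 8.9 mm. Turning clockwise (positive about the downward tool y).

```bash

python3 -m creep '[[0,0,0,0.1],[0,0,0,0.2],[0,0,0,0.3],[0,0,0,0.4],[0,0,0,0.5],[0,0,0,0.6],[0,0,0,0.7],[0,0,0,0.8]]' 0 40
python3 - <<'E'
from h import *
im,d=snap('wrist','w31')
to(.5583,-.0877,.026,64)
E
```

```text
time: 27.07
tool_pos: [0.5563, -0.0877, 0.0267]
orientation: [-89.9, -0.2, 151.1]
contact_force: [-5.4, 1.3, 1.6]
gripper_width: 0.0088
pos [ 0.5563 -0.0877  0.0267] ori [-89.93  -0.18 150.93] F [-4.44 -0.03  0.48] w 0.0089 t 27.1167
shift [-0.0018  0.0007 -0.001 ] turn 1.5172
```

View pics/w31.png

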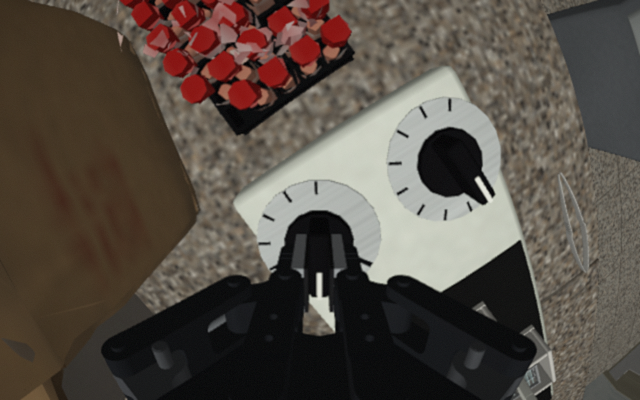

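The pointer at (320,285) has moved past the zero mark, with low forces. Continuing.

```bash

python3 -m creep '[[0,0,0,0.1],[0,0,0,0.2],[0,0,0,0.3],[0,0,0,0.4],[0,0,0,0.5],[0,0,0,0.6],[0,0,0,0.7],[0,0,0,0.8]]' 0 40
python3 -c "
from h import *
to(.5575,-.0877,.026,64)"
```

```text
time: 27.78
tool_pos: [0.5548, -0.0861, 0.0267]
orientation: [-89.7, -0.3, 104.9]
contact_force: [-2.9, 3.4, 1.9]
gripper_width: 0.0088
pos [ 0.5548 -0.0861  0.0267] ori [-89.75  -0.28 104.93] F [-2.89  3.37  1.9 ] w 0.0088 t 27.7833
shift [-0.0023  0.0007 -0.0022] turn 0.7144
```

```bash

python3 -m creep '[[-0.0005,0,-0.0005,0.1],[-0.001,0,-0.001,0.2],[-0.0015,0,-0.0015,0.3],[-0.0015,0,-0.0015,0.4],[-0.0015,0,-0.0015,0.5],[-0.0015,0,-0.0015,0.6],[-0.0015,0,-0.0015,0.7],[-0.0015,0,-0.0015,0.714]]' 0 40
python3 - <<'E'
from h import *
im,d=snap('wrist','w32')
to(.5575,-.0877,.026,64)
E
```

```text
time: 28.45
tool_pos: [0.5549, -0.0841, 0.0267]
orientation: [-89.3, -0.3, 64.0]
contact_force: [-3.8, 7.4, 2.0]
gripper_width: 0.009
pos [ 0.5549 -0.0841  0.0267] ori [-89.35  -0.27  64.08] F [-4.57  8.15  1.62] w 0.0089 t 28.5
shift [-0.0021  0.0007 -0.004 ] turn 0.0014
```

View pics/w32.png

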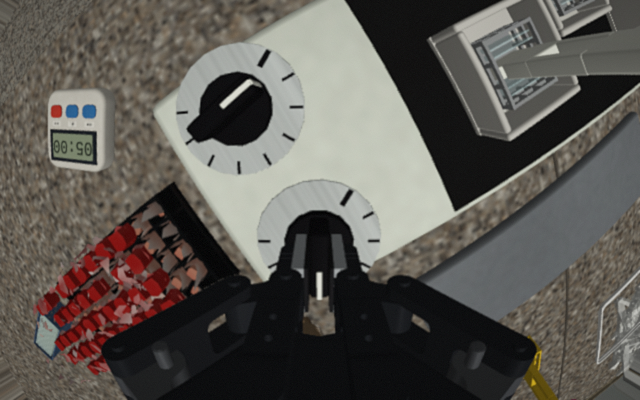

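Yaw is 64° as planned. Releasing, rising and reading the dial.

```bash

python3 -m creep '[[0,0,0,0],[0,0,0,0],[0,0,0,0],[0,-0.02,0,0],[0,-0.04,0,0],[0,-0.08,0,0],[0,-0.12,0,0],[0,-0.12,0,0]]' 0.03
python3 -m creep '[[0,-0.04,0,0],[0,-0.05,0,0],[0,-0.05,0,0],[0,-0.05,0,0]]' 0.03
python3 - <<'E'
from h import *
o=env.get_obs();im,d=snap('wrist','w33');crop('w33','w33c',200,100,380,235,4);wproj_dials('w33',o)
E
```

```text
time: 29.17
tool_pos: [0.5616, -0.0871, 0.1556]
orientation: [-90.2, -0.4, 64.1]
contact_force: [1.7, 0.0, 0.3]
gripper_width: 0.03
time: 29.5
tool_pos: [0.5629, -0.0881, 0.2072]
orientation: [-90.5, -0.4, 64.1]
contact_force: [-0.2, -0.1, 0.3]
gripper_width: 0.0301
speed centre [ 0.5577 -0.0862] size [ 9.3 36.5] pointer dir -25.8 white n 47 line dir -26.9
timer centre [ 0.4726 -0.0913] size [10.8 36. ] pointer dir 103.1 white n 47 line dir 105.7
shaker yaw from axes 3.45
speed angle deg 149.6
timer angle deg 20.7
```

View pics/w33.png

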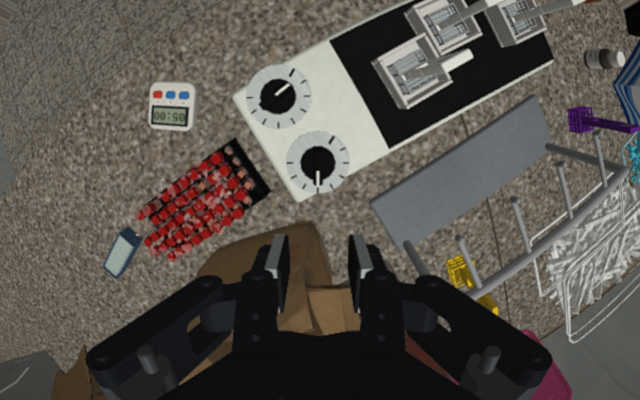

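View pics/w33c.png

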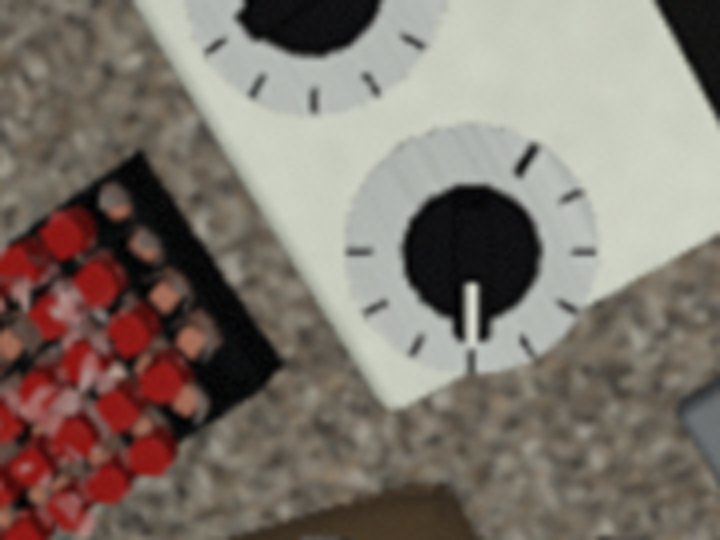

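The speed pointer sits exactly on the fifth mark (crop (471,350)): 149.6° measured against a target of 150°. Next the timer dial: grip yaw about 193.4°, then 69.6° clockwise.

```bash
python3 -c "
from h import *
to(.4727,-.092,.2,193.4)"
python3 -m creep '[[-0.01,0,0.02,-0.12],[-0.02,0,0.04,-0.24],[-0.03,0,0.06,-0.36],[-0.04,0,0.08,-0.48],[-0.043,0,0.08,-0.6],[-0.043,0,0.08,-0.72],[-0.043,0,0.08,-0.84],[-0.043,0,0.08,-0.96]]' 0.03
python3 -m creep '[[0,0,0,-0.12],[0,0,0,-0.24],[0,0,0,-0.36],[0,0,0,-0.48],[0,0,0,-0.6],[0,0,0,-0.72],[0,0,0,-0.84],[0,0,0,-0.96]]'
python3 -c "
from h import *
to(.4727,-.092,.1,193.4)"
```

```text
pos [ 0.5618 -0.0878  0.2058] ori [-90.29  -0.42  64.09] F [-0.76 -0.26 -0.58] w 0.0298 t 29.55
shift [-0.0428  0.0051  0.0784] turn -2.2569
time: 30.22
tool_pos: [0.47, -0.0913, 0.2035]
orientation: [-90.4, -0.1, 119.4]
contact_force: [0.2, -0.5, 1.0]
gripper_width: 0.0301
time: 30.88
tool_pos: [0.469, -0.0911, 0.2018]
orientation: [-90.3, 0.1, 174.8]
contact_force: [0.5, -0.6, -0.3]
gripper_width: 0.0298
pos [ 0.469  -0.0911  0.2018] ori [-9.0340e+01  1.1000e-01  1.7477e+02] F [ 0.54 -0.56 -0.35] w 0.0298 t 30.8833
shift [-0.0035  0.1018  0.0011] turn -0.3252
```

```bash

python3 -m creep '[[-0.003,0,0.001,-0.12],[-0.0035,0.02,0.001,-0.24],[-0.0035,0.05,0.001,-0.325],[-0.0035,0.08,0.001,-0.325],[-0.0035,0.11,0.001,-0.325],[-0.0035,0.145,0.001,-0.325],[-0.0035,0.145,0.001,-0.325],[-0.0035,0.145,0.001,-0.325]]' 0.03
python3 - <<'E'
from h import *
o=env.get_obs();im,d=snap('wrist','w34');crop('w34','w34c',240,170,400,290,5);wproj_dials('w34',o)
to(.4727,-.092,.025,193.4)
E
```

```text
time: 31.55
tool_pos: [0.4694, -0.0905, 0.0545]
orientation: [-90.5, -0.1, -166.6]
contact_force: [0.0, -0.3, -0.1]
gripper_width: 0.0301
speed centre [ 0.556  -0.0894] size [14.1 36.6] pointer dir -26.0 white n 101 line dir -8.3
timer centre [ 0.4723 -0.094 ] size [ 9.2 38.3] pointer dir 102.6 white n 115 line dir 101.5
shaker yaw from axes 3.16
speed angle deg 149.8
timer angle deg 21.2
pos [ 0.4718 -0.0913  0.0566] ori [-9.0370e+01  9.0000e-02 -1.6661e+02] F [ 0.01 -0.77  0.7 ] w 0.03 t 31.6
shift [-0.0007  0.0316  0.0011] turn -0.0002
```

View pics/w34c.png

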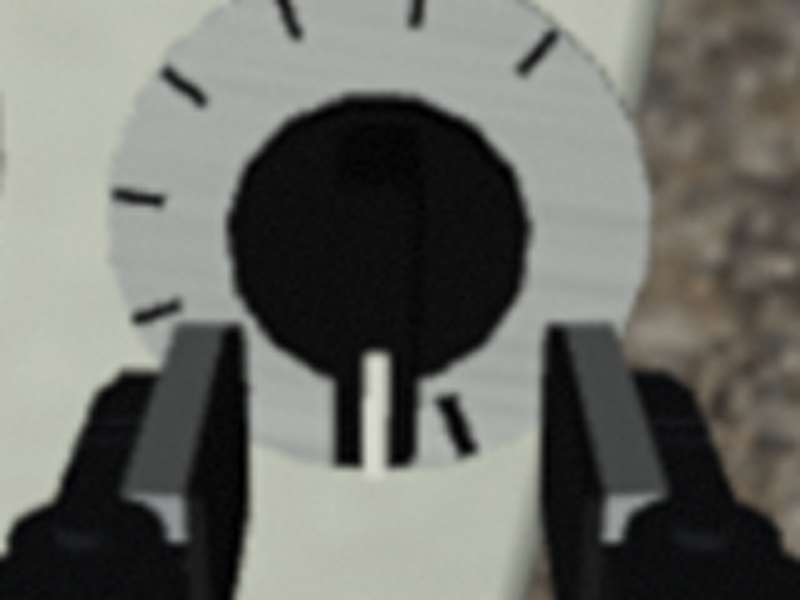

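The bar is at crop (375,330). The arm has since settled about 2.4 mm closer to centring. Lowering, gripping and turning.

```bash

python3 -m creep '[[-0.0005,0.012,0.002,0],[-0.0005,0.022,0.002,0],[-0.0005,0.032,0.002,0],[-0.0005,0.032,0.002,0],[-0.0005,0.032,0.002,0]]' 0.03
python3 -m creep '[[0,0,0,0],[0,0,0,0],[0,0,0,0],[0,0,0,0],[0,0,0,0]]' 0 40
python3 - <<'E'
from h import *
im,d=snap('wrist','w35');crop('w35','w35c',240,170,400,290,5)
to(.4725,-.093,.026,124)
E
```

```text
time: 32.02
tool_pos: [0.4741, -0.0934, 0.0262]
orientation: [-90.3, 0.2, -166.6]
contact_force: [-0.1, 0.4, 0.9]
gripper_width: 0.0294
time: 32.43
tool_pos: [0.4728, -0.0947, 0.0279]
orientation: [-90.1, 0.1, -166.6]
contact_force: [-7.0, -2.3, 9.6]
gripper_width: 0.0087
pos [ 0.4728 -0.0947  0.0279] ori [-9.0130e+01  5.0000e-02 -1.6664e+02] F [-6.84 -3.15  9.93] w 0.0085 t 32.4833
shift [-0.0001  0.0019 -0.0017] turn 1.2106
```

View pics/w35c.png

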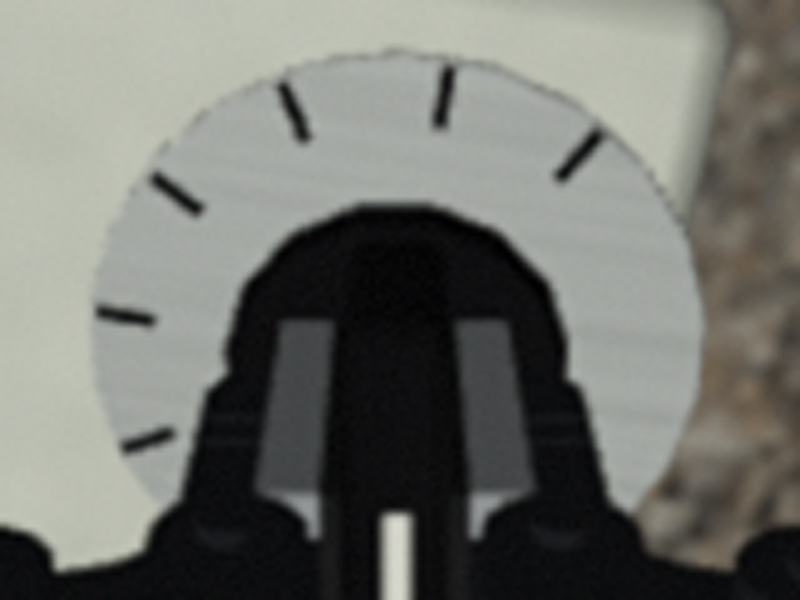

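```bash

python3 -m creep '[[0,0,-0.001,0.1],[0,0,-0.001,0.2],[0,0,-0.001,0.3],[0,0,-0.001,0.4],[0,0,-0.001,0.5],[0,0,-0.001,0.6]]' 0 40
python3 -c "
from h import *
to(.4725,-.0925,.027,123.9)"
```

```text
time: 32.98
tool_pos: [0.4706, -0.0947, 0.028]
orientation: [-89.9, -0.2, 158.7]
contact_force: [-3.9, -2.5, -0.7]
gripper_width: 0.0089
pos [ 0.4706 -0.0947  0.028 ] ori [-89.93  -0.18 158.67] F [-3.92 -2.46 -0.7 ] w 0.0089 t 32.9833
shift [-0.001   0.001  -0.0027] turn 0.6068
```

```bash

python3 -m creep '[[-0.0005,0,-0.001,0.1],[-0.001,0,-0.002,0.2],[-0.001,0,-0.002,0.3],[-0.001,0,-0.002,0.4],[-0.001,0,-0.002,0.5],[-0.001,0,-0.002,0.607],[-0.001,0,-0.002,0.607]]' 0 40
python3 -m creep '[[0,0,0,0],[0,0,0,0],[0,0,0,0],[0,-0.02,0,0],[0,-0.04,0,0],[0,-0.08,0,0],[0,-0.12,0,0],[0,-0.12,0,0]]' 0.03
python3 -m creep '[[0,-0.04,0,0],[0,-0.08,0,0],[0,-0.12,0,0],[0,-0.12,0,0],[0,-0.12,0,0]]' 0.03
python3 - <<'E'
from h import *
o=env.get_obs();im,d=snap('wrist','w36');crop('w36','w36c',250,90,390,200,5);wproj_dials('w36',o);wdishes(im,d,o)
E
```

```text
time: 33.57
tool_pos: [0.4688, -0.0934, 0.028]
orientation: [-89.5, -0.2, 123.6]
contact_force: [-7.6, -2.3, 1.4]
gripper_width: 0.0086
time: 34.23
tool_pos: [0.4756, -0.0949, 0.1563]
orientation: [-90.0, 0.4, 123.7]
contact_force: [1.0, -0.1, -0.1]
gripper_width: 0.0303
time: 34.65
tool_pos: [0.478, -0.0951, 0.2804]
orientation: [-90.4, 0.8, 123.7]
contact_force: [0.8, -0.7, 0.4]
gripper_width: 0.0301
speed centre [ 0.5562 -0.0872] size [12.4 39.2] pointer dir -26.7 white n 34 line dir -20.8
timer centre [ 0.4712 -0.0921] size [38.2  8.7] pointer dir 33.8 white n 36 line dir 30.7
shaker yaw from axes 3.31
speed angle deg 150.5
timer angle deg 90.0
wrist dish px [368 210 100  52] [481.1  74.6] [ 70.1 136.4] 18.4 0.0714
wrist dish px [378 220  35  29] [508.2  47.4] [37.6 36.6] 5.9 0.0701
wrist dish px [424 223  33  30] [473.5 106.5] [36.7 36.8] 3.1 0.0699
wrist dish px [380 249  17  11] [534.4  55.5] [ 4.6 29.1] 7.8 0.0717
wrist dish px [468 253  31  31] [474.7 205.5] [33.4 60.9] 4.0 0.0713
wrist dish px [453 273  28  23] [513.3 206.9] [61.9 18.7] 83.2 0.0716
```

View pics/w36.png

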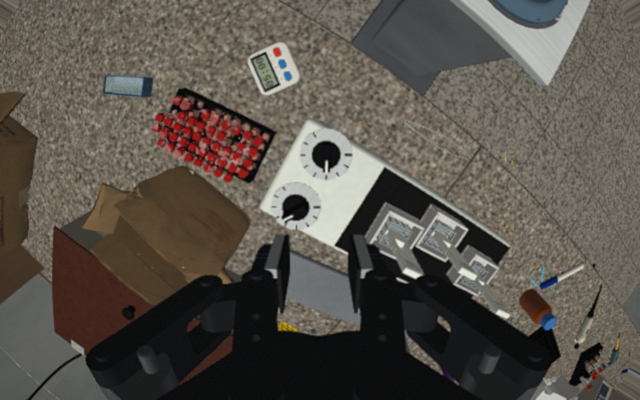

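View pics/w36c.png

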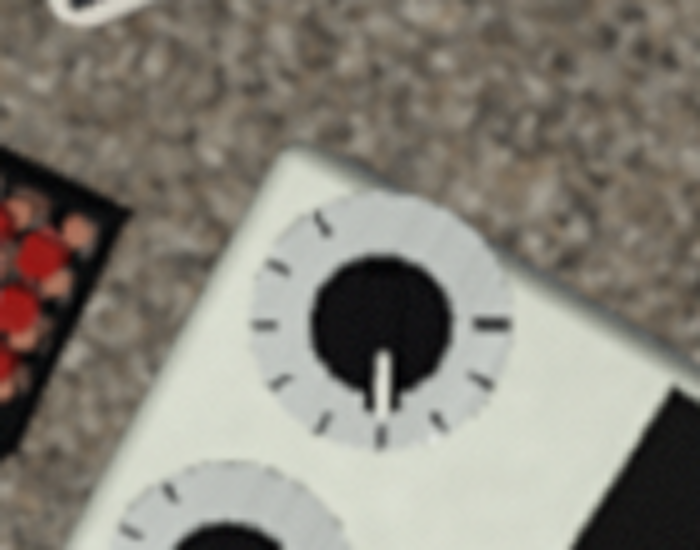

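The timer pointer is exactly on the third mark (90.0°), and speed is still at 150°. One last look at everything before handing in.

```bash
python3 - <<'E'
from h import *
snap('scene','s37'); crop('s37','s37c',270,110,440,310,3)
to(.5,0,.3,0)
E
```

```text
pos [ 0.4755 -0.0943  0.2762] ori [-90.07   0.44 123.68] F [-0.71  0.12 -0.29] w 0.0298 t 34.75
shift [ 0.0647 -0.0242 -0.0727] turn 2.1587
```

View pics/s37c.png

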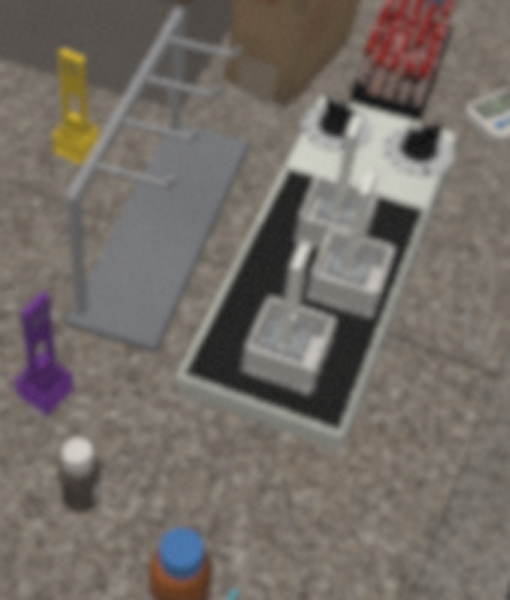

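The stand is empty and the three baskets are upright in their dishes on the mat. The bottle at crop (182,560) and the vial at (78,470) are standing, and the arm is clear. Handing in.

```bash
python3 -c "
from workcell import env
env.job_done()"
```

```text
the job is handed in; nothing more can be done
```

The job is handed in; the interface gives no verdict. All three white baskets were lifted off their pegs and stood in the three dishes, one to a dish. I then turned the speed dial to its fifth mark and, last, the timer dial to its third. By the robot's clock it took about 35 s of the 210 s allowed.

- **Baskets:** after release, each foot measured within 3 mm of its dish centre. The last scene picture shows them upright in level dishes on the mat, with the stand empty and the bottle and vial standing.
- **Dials:** the last picture gave 150.5° on speed (target 150°) and 90.0° on timer (target 90°). Both pointers sat on their marks.

**What disagreed or failed:**
- **Fingertip position:** the real fingertips were about 31 mm above the reported TCP, contrary to the description. Because of this the first grip closed on top of a tab with about 4 N. The basket stayed hanging upright, and I corrected the heights from then on.
- **Dish knocked aside:** the middle dish was knocked about 3 cm toward the robot mid-run. I measured it again before placing its basket.
- **Camera offset:** the top and wrist cameras differed by 2–3 mm. I used the wrist values.

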